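# Set out warmed sample canisters and the reference jar for measuring

### The arm

A 6-joint arm with a two-finger parallel gripper is mounted at the origin on a cart in front of the work surface, level with it; the furniture and walls round the work are solid. World frame = base frame: x ahead of the robot, y to its left, z up, the work surface at z = 0. Lengths are in m, angles in rad, forces in N, time in s.
With the tool pointing down it reaches from about 0.25 to 0.725 m from the base axis. Payload 9.7 kg.
Tool frame: the origin (TCP) lies at the very end of the fingers, on their centre line; the grasp point (between the pads) lies 19 mm behind it; z points along the fingers, y is the direction in which the jaws open and shut (so a half turn about z gives the same grasp; the last joint's range is limited). The gripper opens to 85 mm and grips with 20 to 120 N. Pads are 22 mm wide; open, the fingers measure 114 mm over their backs; the gripper's body (76 mm by 85 mm) begins 54 mm behind the grasp point. The pads swing forward as they close: fully open they stand 13 mm farther back than shut.
Start: joints at [1.306, 0.087, 0.176, 1.66, 0, 1.571], TCP at [0.144, 0.531, 0.202] pointing down, gripper open.
Joint ranges: [-3.13, 3.13], [-0.85, 1.81], [-1.15, 1.24], [-2.2, 2.28], [-1.44, 1.52], [-3.14, 3.14]. Speed limits (rad/s): [2.22, 2.22, 2.57, 3.14, 3.14, 3.14].

### API

Orientations are given as [roll, pitch, yaw] about the fixed x, y, z axes, in that order (R = Rz(yaw) Ry(pitch) Rx(roll)).
In Python, from station import telemetry, get_image, job_done, spotter gives the robot as it stands.
- The arm moves only by the tool apply_moves, never from a script. Its argument "increments" is a list of rows, each an object of numbers: "gripper": the opening, from 0 (shut) to 1 (fully open); "x", "y", "z": the shift along the tool's x, y, z in cm; "roll": the turn about the tool's z in rad. In form: [{"gripper": .., "x": .., "y": .., "z": .., "roll": ..}, ...]. A call has exactly 10 rows; each row is the pose to reach, as a shift and turn from the pose commanded when the call began, along the tool's axes at that moment; what a row does not reach only later rows make up. A row lasts 1/10 s, in which the tool goes at most 50 mm and 8.59 degrees, less where a joint would pass 70% of its speed; a pose out of reach is approached as far as the arm can. A call with a gripper value outside its range is refused whole. The fingers move at their own pace and stop on an object; the grip force is fixed at half the most. Time passes only in rows, so rows that repeat a pose let the fingers close, or fill a call up. It gives the time, the measured TCP pose, the force and the opening at its end, in the units of the state.
- telemetry.read_state(): the state, without advancing time (a new reading comes with each control period).
- get_image(name): name is "scene" or "top" or "wrist"; returns a dict with "pixels" (420x560x3 uint8, blue, green, red), "depth" (420x560 float32, m along the optical axis (not along the pixel's ray), 0 where there is no reading), "mtx" (3x3 intrinsics, pixels), "k1" (the pictures are not rectified: a ray, as slopes to the right and down, at radius r is drawn at 1 + k1 r^2 times it, then the intrinsics apply), "rvec" (rotation vector, rad) and "tvec" (3), from world to camera coordinates, as OpenCV has them. Camera axes: x right, y down, z forward; pixel columns grow to the right and rows downward; lengths in m; the calibration is good to about 2 mm. A picture is of the moment at which its call begins.
- job_done(): hands the job in, once; it reports no verdict.
Trained networks look in a picture, given as the dict that the camera call returned (one of the last four; its "shot" number tells which), for a name from the list of things; names that differ only in an ending like _2 or _b are one class to them, and where a whole thing is asked for, a point or a joint stands for the part that bears it (a point fixed in the world has none). Each returns a list of dicts, best first, with "p" (0 to 1); they miss things now and then, are a little off and sometimes report something else, mostly with a low value. They report only what shows in the picture. A call takes as long as a camera call. They do not tell look-alikes from the thing itself.
- spotter.spot_in(query, picture): "extent" ([centre column, centre row, width, height] in pixels, round what is visible of it).
- spotter.silhouettes(query, picture): "mask" (420x560 bool, what is visible of it) and "extent" ([centre column, centre row, width, height] in pixels, round what is visible of it).
The state is a dict: "time_s": time; "joint_positions": joint angles; "dq": joint speeds; "joint_torque": joint torques, N m; "position": TCP position; "orientation": TCP orientation; "ft_force": force on the tool from outside, world axes, zero at the start; "ft_torque": the same for the moment, N m; "grip_width": finger opening in m.
Only numpy, scipy, OpenCV 4.12 (cv2) and the standard library are available. Lean on these libraries where they do the work, as an engineer would, in place of code of your own. Each camera call takes 0.05 s, during which the arm holds its last target.

### The job

Set up the measuring board: lift every canister off the warming stand and set it upright on the board, each centred in its own grey-outlined circle with its spout pointing straight at the blue stripe side. Slide the metal cover plate of the grey box aside, take out the jar with the red lid, stand it in the red-outlined circle, and then bring the plate back so that it lies flat inside the lip and covers the pockets as before. Leave the glass bottles in the box, keep the canisters upright, and do not disturb the pH meter or the amber bottle.

Things in the scene. Friction and masses are not known exactly. Their poses are not given: they have to be found in the camera images.
- stand_top (a point): White warming stand with a dark steel top plate, 130 (x) x 360 (y) x 54 mm high, fixed to the worktop; point at the centre of its top. Canisters stand on it in a row along its y, 115 mm apart, up to 12 mm off its centre line.
- place_1 (a point): Canister place 1 of 3, a grey-outlined circle 81 mm across on the white measuring board (110 x 410 x 8 mm, fixed flat on the worktop); point at its centre on the board's top. x points square to the board's long edge, towards the blue stripe along that (far) edge; y along the row of circles, z up.
- place_2 (a point): Canister place 2 of 3, a grey-outlined circle 81 mm across on the white measuring board (110 x 410 x 8 mm, fixed flat on the worktop); point at its centre on the board's top. x points square to the board's long edge, towards the blue stripe along that (far) edge; y along the row of circles, z up.
- place_3 (a point): Canister place 3 of 3, a grey-outlined circle 81 mm across on the white measuring board (110 x 410 x 8 mm, fixed flat on the worktop); point at its centre on the board's top. x points square to the board's long edge, towards the blue stripe along that (far) edge; y along the row of circles, z up.
- jar_mark (a point): Red-outlined circle 52 mm across at the left end of the same board, for the jar; point at its centre on the board's top, axes as the places.
- can_a_mid (a point): Steel canister with black handle grip (may be absent), 128 mm tall, 0.25-0.42 kg: weighted foot 72 mm across, body 60 (62 at lid), domed lid to 88 mm; fixed arched handle over it, grip bar 12 (x) x 50 (y) x 12 mm, centred 122 mm above the underside (58 above this point), 28 mm clear over the lid. Origin on its axis, half-way up (64 mm). z up, +x where the spout points.
- can_a_spout (a point): Mouth of the short spout of the black-gripped canister, 41 mm out from its axis along its +x, 77 mm above its underside.
- can_b_mid (a point): Steel canister with blue handle grip (may be absent), 128 mm tall, 0.25-0.42 kg: weighted foot 72 mm across, body 60 (62 at lid), domed lid to 88 mm; fixed arched handle over it, grip bar 12 (x) x 50 (y) x 12 mm, centred 122 mm above the underside (58 above this point), 28 mm clear over the lid. Origin on its axis, half-way up (64 mm). z up, +x where the spout points.
- can_b_spout (a point): Mouth of the short spout of the blue-gripped canister, 41 mm out from its axis along its +x, 77 mm above its underside.
- can_c_mid (a point): Steel canister with orange handle grip (may be absent), 128 mm tall, 0.25-0.42 kg: weighted foot 72 mm across, body 60 (62 at lid), domed lid to 88 mm; fixed arched handle over it, grip bar 12 (x) x 50 (y) x 12 mm, centred 122 mm above the underside (58 above this point), 28 mm clear over the lid. Origin on its axis, half-way up (64 mm). z up, +x where the spout points.
- can_c_spout (a point): Mouth of the short spout of the orange-gripped canister, 41 mm out from its axis along its +x, 77 mm above its underside.
- cover_handle (a point): Loose aluminium cover plate of the pocket box, 84 (x) x 281 (y) x 6 mm, 0.22 kg, with a black bar handle on its middle: bar 12 mm thick (x), 80 mm long (y), its top 40 mm above the plate's underside. Point in the handle, 34 mm above the plate's underside. x is the direction in which it slides, away from the robot to open.
- cover_home (a point): Grey box, 185 (x) x 297 (y) mm, fixed; top face 74 mm above worktop, black lip 6 mm high round it guides the plate with 2-3 mm play. Near half: opening 64 (x) x 267 (y) mm with three pockets; far half solid and bare. Point on the top face under the plate's centre when it covers all pockets (as at the start). x points to the far half, y along the pockets.
- cover_park (a point): Point on the same top face below the plate's centre when it is parked on the far half, 86 mm along x from home; the pockets are then fully open.
- pocket_1 (a point): Pocket 1 of 3 in the box, 80 mm apart along y, divided by ribs only 14 mm high; point at the centre of its floor, 8 mm above the worktop and 66 mm below the top face.
- pocket_2 (a point): Pocket 2 of 3 in the box, 80 mm apart along y, divided by ribs only 14 mm high; point at the centre of its floor, 8 mm above the worktop and 66 mm below the top face.
- pocket_3 (a point): Pocket 3 of 3 in the box, 80 mm apart along y, divided by ribs only 14 mm high; point at the centre of its floor, 8 mm above the worktop and 66 mm below the top face.
- jar_mid (a point): White jar with a red lid, 45 mm across at the lid (42 below), 62 mm tall, 0.12 kg, upright in one of the three pockets, hidden by the plate at the start; origin on its axis, half-way up (31 mm up). The lid is the top 14 mm.
- bottle_a_mid (a point): Glass weighing bottle 31 mm across, 56 mm tall, in another pocket, to be left there; origin on its axis, half-way up.
- bottle_b_mid (a point): Glass weighing bottle 37 mm across, 52 mm tall, in another pocket, to be left there; origin on its axis, half-way up.
- ph_meter_2: Bystander: pH meter, 215 x 104 x 62 mm, on the worktop right of the stand; origin at the centre of its underside.
- amber_mid (a point): Bystander: small amber drop bottle, 40 mm across, 81 mm tall, on the worktop left of the stand; origin on its axis, half-way up.
There are look-alikes about, which are no part of the job. What is shaped like the part that bears can_c_mid but green is not meant.

How it is judged:
On the way, in this order (a step that is already met when the one before it is completed fails the run):
1. the cover plate is moved off the pockets (horizontal distance between cover_handle and cover_home above 0.065 m), for 0.2 s.
2. the red-lidded jar stands in the red-outlined circle, let go (horizontal distance between jar_mid and jar_mark below 0.015 m and z of jar_mid in the frame of jar_mark below 0.036 m and angle between jar_mid's own z axis and vertical below 0.1 rad and contact force between the fingers and jar below 0.1 N), for 0.3 s.
3. the cover plate lies home over the pockets again (horizontal distance between cover_handle and cover_home below 0.009 m and z of cover_handle in the frame of cover_home below 0.038 m and angle between the y axis of cover_handle and the y axis of cover_home, either way round below 0.06 rad and angle between cover_handle's own z axis and vertical below 0.04 rad), for 0.2 s.
At the end, for the whole second after the job is handed in: Canisters upright (0.08 rad), each within 18 mm of a place's centre, spout to the stripe side within 0.26 rad of square; jar upright within 15 mm of the red circle's centre; cover flat within 9 mm and 0.06 rad of home; glass bottles within 30 mm of pocket centres (all of step 3 and horizontal distance between jar_mid and jar_mark below 0.015 m and z of jar_mid in the frame of jar_mark below 0.036 m and angle between jar_mid's own z axis and vertical below 0.1 rad and (horizontal distance between can_a_mid and place_1 below 0.018 m or horizontal distance between can_a_mid and place_2 below 0.018 m or horizontal distance between can_a_mid and place_3 below 0.018 m) and z of each of can_a_mid, can_b_mid, can_c_mid in the frame of place_1 below 0.068 m and angle between each of can_a_mid, can_b_mid, can_c_mid's own z axis and vertical below 0.08 rad and angle between the x axis of each of can_a_mid, can_b_mid, can_c_mid and the x axis of place_1, either way round below 0.26 rad and x of each of can_a_spout, can_b_spout, can_c_spout in the frame of place_1 above 0.01 m and (horizontal distance between can_b_mid and place_1 below 0.018 m or horizontal distance between can_b_mid and place_2 below 0.018 m or horizontal distance between can_b_mid and place_3 below 0.018 m) and (horizontal distance between can_c_mid and place_1 below 0.018 m or horizontal distance between can_c_mid and place_2 below 0.018 m or horizontal distance between can_c_mid and place_3 below 0.018 m) and (horizontal distance between bottle_a_mid and pocket_1 below 0.03 m or horizontal distance between bottle_a_mid and pocket_2 below 0.03 m or horizontal distance between bottle_a_mid and pocket_3 below 0.03 m) and (horizontal distance between bottle_b_mid and pocket_1 below 0.03 m or horizontal distance between bottle_b_mid and pocket_2 below 0.03 m or horizontal distance between bottle_b_mid and pocket_3 below 0.03 m)); the robot touches nothing.
It fails at once if a canister is tipped over (past 0.8 rad) (angle between any of can_a_mid, can_b_mid, can_c_mid's own z axis and vertical above 0.8 rad).
It fails at once if the pH meter or the amber bottle is pushed more than 30 mm (distance of any of ph_meter_2, amber_mid from where it was at the start of the episode above 0.03 m).
It fails at once if a glass bottle is lifted out of the box (height (world z) of any of bottle_a_mid, bottle_b_mid above 0.075 m).
Of can_a, can_b, can_c only 2 to 3 are there at a start; the rules pass over those that are not, and their reading is None.
At some moment in a run one of can_a, can_b, can_c may be knocked a few centimetres aside while the robot is not near it.
It also fails if it takes over 210 s, if anything falls off the work surface, if the arm or the gripper's body presses on something with over 40 N, if the wrist force passes 120 N, or if a joint passes its speed limit or range.

## Working session

There is one attempt and no reset: what is moved stays moved. The work goes in short steps, Python scripts to look and compute and a tool call to move; the robot and the scene stay as the last step left them, time stands still between calls to the robot, and variables do not carry over. Pictures are saved under pics/ and viewed, and the job is handed in when it is done.

Besides the shell and the picture viewer there is one more tool, called after "Call:" by a JSON object that holds its "api" and its "payload". apply_moves: Moves the arm, as the interface text tells. Its arguments: {"type":"object","properties":{"increments":{"type":"array","items":{"type":"object","properties":{"gripper":{"type":"number"},"x":{"type":"number"},"y":{"type":"number"},"z":{"type":"number"},"roll":{"type":"number"}}}}},"required":["increments"]}

```bash
ls; mkdir -p pics; cat > h.py <<'E'
import numpy as np, cv2
from station import telemetry, get_image, job_done, spotter
def shot(n,name):
    p=get_image(n); cv2.imwrite(f'pics/{name}.png',p['pixels']); return p
def RT(p):
    R=cv2.Rodrigues(np.array(p['rvec'],float))[0]; return R,np.array(p['tvec'],float).ravel()
def rays(p,uv):
    K=np.array(p['mtx']); k=float(np.ravel(p['k1'])[0])
    uv=np.atleast_2d(np.array(uv,float)).reshape(-1,1,2)
    return cv2.undistortPoints(uv,K,np.array([k,0,0,0,0.])).reshape(-1,2)
def atz(p,uv,z):
    R,t=RT(p); r=rays(p,uv); d=np.c_[r,np.ones(len(r))]@R; c=-R.T@t
    s=(z-c[2])/d[:,2]; return c+d*s[:,None]
def cloud(p):
    H,W=p['depth'].shape; v,u=np.mgrid[:H,:W]
    r=rays(p,np.c_[u.ravel(),v.ravel()]); R,t=RT(p)
    X=np.c_[r,np.ones(len(r))]*p['depth'].ravel()[:,None]
    return ((X-t)@R).reshape(H,W,3)
def proj(p,X):
    k=float(np.ravel(p['k1'])[0])
    return cv2.projectPoints(np.atleast_2d(np.array(X,float)),np.array(p['rvec'],float),np.array(p['tvec'],float),np.array(p['mtx']),np.array([k,0,0,0,0.]))[0].reshape(-1,2)
E
python3 - <<'E'
from h import *
for n in('scene','top','wrist'):
    p=shot(n,n+'0'); R,t=RT(p); print(n,(-R.T@t).round(3),p['k1'],p['mtx'])
print(telemetry.read_state())
E
```

```text
pics
scene [0.129 0.881 1.098] 0.02122256759323329 [[434.23386383   0.         275.79842561]
 [  0.         434.23386383 213.18706453]
 [  0.           0.           1.        ]]
top [0.276 0.012 1.595] -0.16507775154028884 [[498.69527111   0.         278.42745853]
 [  0.         498.69527111 214.98066235]
 [  0.           0.           1.        ]]
wrist [0.069 0.552 0.372] -0.03591989852154607 [[303.59060647   0.         276.98037516]
 [  0.         303.59060647 211.32077503]
 [  0.           0.           1.        ]]
{'time_s': 0.15, 'joint_positions': array([ 1.30597521e+00,  8.73393246e-02,  1.75340665e-01,  1.65976968e+00,
       -2.09597640e-05,  1.57078973e+00]), 'dq': array([-0.00134707, -0.00155817,  0.00271146, -0.00026972,  0.00097571,
        0.00156235]), 'joint_torque': array([ 6.38185938e-04, -5.20765436e+01,  4.65044188e+01,  1.40231929e-02,
       -1.07620554e-05, -1.38643426e-05]), 'position': array([0.14391392, 0.53064941, 0.20105544]), 'orientation': array([-3.14062064e+00,  2.09533374e-05,  2.87677815e+00]), 'ft_force': array([ 0.3318575 , -0.28092325,  0.07425852]), 'ft_torque': array([ 0.00792454,  0.08427554, -0.00770986]), 'grip_width': 0.08562136523038356}
```

View pics/top0.png

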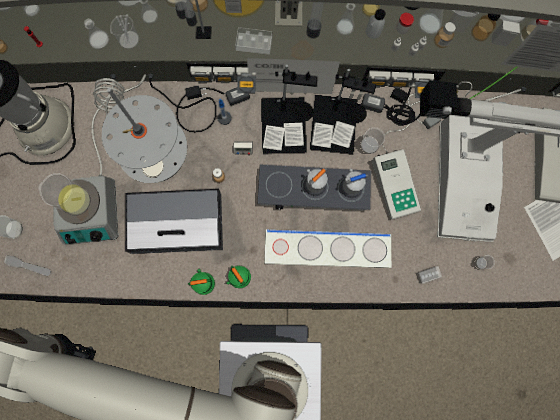

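View pics/scene0.png

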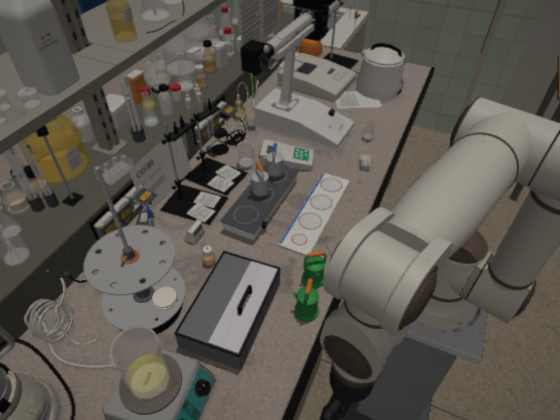

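View pics/wrist0.png

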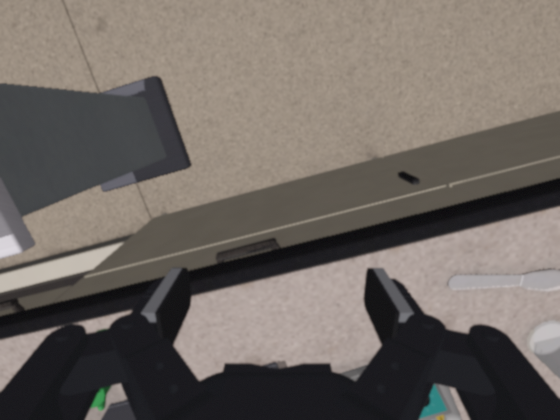

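The top picture shows the box at about (172,220), the board at (328,249) and the stand at (314,187). Two canisters stand on it: orange (317,178) and blue (354,183). The green canisters at (202,282) and (238,275) are look-alikes.

```bash
python3 - <<'E'
from h import *
p=shot('top','top1'); C=cloud(p)
np.save('C.npy',C)
im=p['pixels']
cv2.imwrite('pics/top_a.png',cv2.resize(im[145:275,120:280],None,fx=5,fy=4.6,interpolation=cv2.INTER_CUBIC)[:600,:800])
cv2.imwrite('pics/top_b.png',cv2.resize(im[155:275,250:430],None,fx=4.4,fy=4.4,interpolation=cv2.INTER_CUBIC))
for q in('can_a_mid','can_b_spout','jar_mark','place_1','cover_handle','cover_home','stand_top','amber_mid','ph_meter_2'):
    for r in spotter.spot_in(q,p)[:5]:
        u,v,w,h=r['extent']; u0=int(round(u));v0=int(round(v))
        print(q,round(r['p'],2),np.round(r['extent'],1),C[v0,u0].round(3))
E
```

```text
can_b_spout 0.91 [352.5 184.2  20.3  28.4] [ 0.629 -0.239  0.139]
jar_mark 0.72 [329.4 249.1 127.9  39.1] [ 0.445 -0.185  0.003]
jar_mark 0.45 [315.8 179.9  28.8  24.8] [ 0.629 -0.126  0.179]
place_1 0.95 [328.2 246.8 126.6  40.5] [ 0.451 -0.181  0.012]
place_1 0.38 [172.2 220.5  98.9  63.6] [0.517 0.308 0.085]
cover_handle 0.85 [172.4 233.6  91.5  31.6] [0.474 0.306 0.084]
cover_home 0.73 [172.9 220.2 101.3  63.3] [0.517 0.305 0.085]
cover_home 0.21 [215.8 175.4  15.4  11.6] [0.667 0.18  0.066]
stand_top 0.96 [313.9 189.2 112.9  46. ] [ 0.615 -0.125  0.121]
amber_mid 0.47 [218.5 175.6  12.8  12.2] [0.663 0.173 0.069]
ph_meter_2 0.84 [393.4 184.6  51.1  71.3] [ 0.654 -0.392  0.038]
ph_meter_2 0.56 [351.8 185.4  23.4  26.9] [ 0.625 -0.238  0.143]
```

View pics/top_a.png

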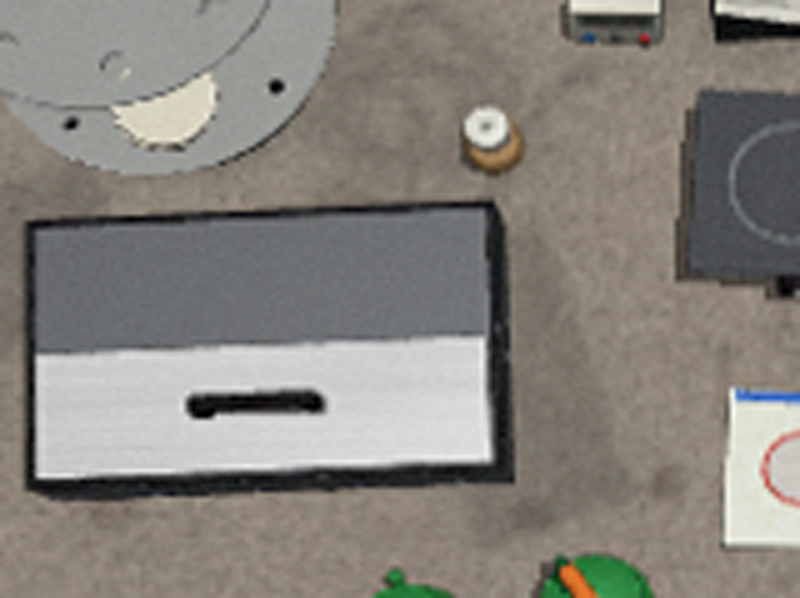

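View pics/top_b.png

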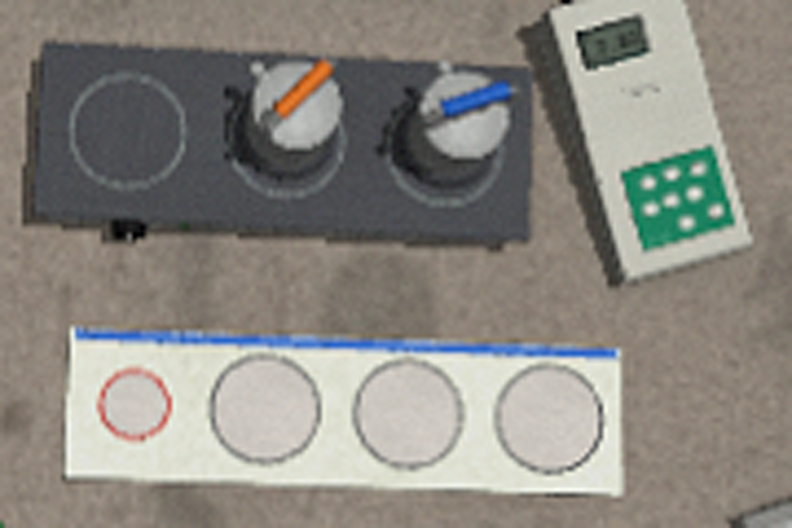

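```bash
cat > m.py <<'E'
from h import *
def seg(p,lo,hi,box,z):
    hsv=cv2.cvtColor(p['pixels'],cv2.COLOR_BGR2HSV)
    m=cv2.inRange(hsv,np.array(lo),np.array(hi)); k=np.zeros_like(m); u0,v0,u1,v1=box; k[v0:v1,u0:u1]=m[v0:v1,u0:u1]
    n,l,s,c=cv2.connectedComponentsWithStats(k); i=1+np.argmax(s[1:,4])
    v,u=np.nonzero(l==i); X=atz(p,np.c_[u,v],z)[:,:2]; c=X.mean(0); w,V=np.linalg.eigh(np.cov(X.T))
    a=V[:,1]; return len(u),c.round(4),np.degrees(np.arctan2(a[1],a[0])).round(1),np.sqrt(w*12).round(3)
E
python3 - <<'E'
from m import *
p=get_image('top')
print('orange',seg(p,(5,150,100),(20,255,255),(300,160,340,205),.182))
print('blue',seg(p,(100,120,60),(125,255,255),(340,165,375,205),.182))
print('stripe',seg(p,(100,150,60),(125,255,255),(255,225,400,245),.008))
print('handle',seg(p,(0,0,0),(180,255,60),(150,225,195,240),.112))
# box top/plate boundary pts
print('plate',seg(p,(0,0,170),(180,40,255),(125,205,222,255),.080))
print('red',seg(p,(0,90,60),(180,255,255),(265,235,295,262),.008))
hsv=cv2.cvtColor(p['pixels'],cv2.COLOR_BGR2HSV)
print('board',seg(p,(0,0,150),(180,60,255),(255,225,400,275),.008))
g=cv2.cvtColor(p['pixels'],cv2.COLOR_BGR2GRAY)
cc=cv2.HoughCircles(cv2.resize(g,None,fx=4,fy=4,interpolation=cv2.INTER_CUBIC)[228*4:272*4,260*4:395*4],cv2.HOUGH_GRADIENT,1,60,param1=100,param2=30,minRadius=25,maxRadius=60)
for c in sorted(cc[0].tolist()): print(np.round(c,1),atz(p,[[ (c[0]+.5)/4-.5+260,(c[1]+.5)/4-.5+228]],.008).round(4))
E
```

```text
orange (55, array([ 0.644, -0.132]), np.float64(136.5), array([0.01 , 0.047]))
blue (58, array([ 0.6405, -0.2498]), np.float64(109.4), array([0.011, 0.048]))
stripe (26, array([ 0.4986, -0.0994]), np.float64(90.6), array([0.002, 0.085]))
handle (86, array([0.4754, 0.3062]), np.float64(93.9), array([0.011, 0.082]))
plate (2262, array([0.4772, 0.3077]), np.float64(93.8), array([0.086, 0.289]))
red (13, array([ 0.4521, -0.0494]), np.float64(-175.6), array([0.011, 0.042]))
board (3840, array([ 0.4428, -0.1824]), np.float64(89.2), array([0.103, 0.409]))
[81.5 75.5 27.7] [[ 0.4503 -0.0275  0.008 ]]
[200.5  79.5  51.2] [[ 0.4488 -0.1229  0.008 ]]
[328.5  86.5  46.6] [[ 0.4448 -0.2261  0.008 ]]
[457.5  87.5  49.7] [[ 0.4454 -0.3313  0.008 ]]
```

```bash
cat >> h.py <<'E'
def go(x,y,z,yawdeg):
    s=telemetry.read_state(); P=s['position']; yaw=s['orientation'][2]
    d=np.array([x,y,z])-P; c,sn=np.cos(yaw),np.sin(yaw)
    r=-(np.radians(yawdeg)-yaw); r=(r+np.pi)%(2*np.pi)-np.pi
    print('t',round(s['time_s'],2),'P',P.round(4),'yaw',round(np.degrees(yaw),2),'| x %.2f y %.2f z %.2f roll %.3f'%(100*(c*d[0]+sn*d[1]),100*(sn*d[0]-c*d[1]),-100*d[2],r),'F',s['ft_force'].round(1),'g',round(s['grip_width'],4),'rp',s['orientation'][:2].round(3),'j6',s['joint_positions'][5].round(2))
E
python3 -c "
from h import *
go(.4755,.3065,.2,93.9)"
```

```text
t 0.7 P [0.144  0.5308 0.2016] yaw 164.83 | x -37.87 y -12.97 z 0.16 roll 1.238 F [ 0.3  0.5 -0.4] g 0.0854 rp [ 3.142 -0.   ] j6 1.57
```

Call:
{"api": "apply_moves", "payload": {"increments": [{"x":-3.8,"y":-1.3,"roll":0.124,"gripper":0.6},{"x":-7.6,"y":-2.6,"roll":0.248,"gripper":0.6},{"x":-11.4,"y":-3.9,"roll":0.371,"gripper":0.6},{"x":-15.1,"y":-5.2,"roll":0.495,"gripper":0.6},{"x":-18.9,"y":-6.5,"roll":0.619,"gripper":0.6},{"x":-22.7,"y":-7.8,"roll":0.743,"gripper":0.6},{"x":-26.5,"y":-9.1,"roll":0.867,"gripper":0.6},{"x":-30.3,"y":-10.4,"roll":0.99,"gripper":0.6},{"x":-34.1,"y":-11.7,"roll":1.114,"gripper":0.6},{"x":-37.9,"y":-13.0,"roll":1.238,"gripper":0.6}]}}

```text
invalid input at $.increments[0]: expected keys gripper, x, y, z, roll
```

```bash
python3 -c "
from h import *
p=shot('wrist','w1');shot('scene','s1')
go(.4755,.3065,.2,93.9)
R,t=RT(p);print(-R.T@t)"
```

```text
t 0.8 P [0.1439 0.5308 0.2016] yaw 164.83 | x -37.87 y -12.98 z 0.16 roll 1.238 F [ 0.4 -0.6 -0.6] g 0.0856 rp [ 3.142 -0.   ] j6 1.57
[0.06878223 0.55167525 0.37251269]
```

View pics/w1.png

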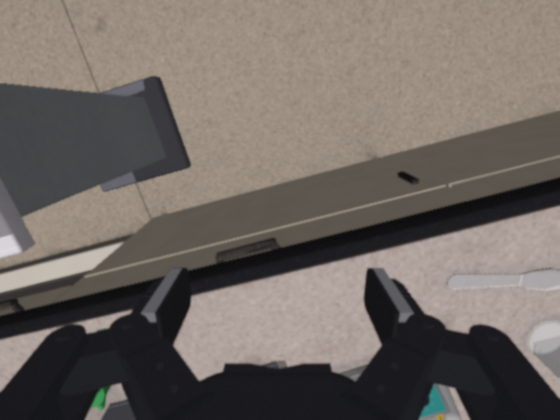

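The call was refused because every row needs all five keys. The picture is the same view as before.

Call:
{"api": "apply_moves", "payload": {"increments": [{"x":-3.8,"y":-1.3,"z":0,"roll":0.124,"gripper":0.6},{"x":-7.6,"y":-2.6,"z":0,"roll":0.248,"gripper":0.6},{"x":-11.4,"y":-3.9,"z":0,"roll":0.371,"gripper":0.6},{"x":-15.1,"y":-5.2,"z":0,"roll":0.495,"gripper":0.6},{"x":-18.9,"y":-6.5,"z":0,"roll":0.619,"gripper":0.6},{"x":-22.7,"y":-7.8,"z":0,"roll":0.743,"gripper":0.6},{"x":-26.5,"y":-9.1,"z":0,"roll":0.867,"gripper":0.6},{"x":-30.3,"y":-10.4,"z":0,"roll":0.99,"gripper":0.6},{"x":-37.9,"y":-13.0,"z":0,"roll":1.238,"gripper":0.6},{"x":-37.9,"y":-13.0,"z":0,"roll":1.238,"gripper":0.6}]}}

```text
time_s: 1.8
position: [0.4779, 0.3042, 0.2014]
orientation: [3.141, 0.0, 1.632]
ft_force: [0.6, -0.1, -1.1]
grip_width: 0.0514
```

```bash
python3 -c "
from h import *
p=shot('wrist','w2');shot('scene','s2')
go(.4755,.3065,.2,93.9)
R,t=RT(p);print(-R.T@t)"
```

```text
t 1.9 P [0.4783 0.3039 0.2009] yaw 93.49 | x 0.28 y -0.26 z 0.09 roll -0.007 F [-0.9  0.1  0.2] g 0.0512 rp [-3.141e+00  1.000e-03] j6 2.08
[0.47433098 0.38345481 0.37233652]
```

View pics/w2.png

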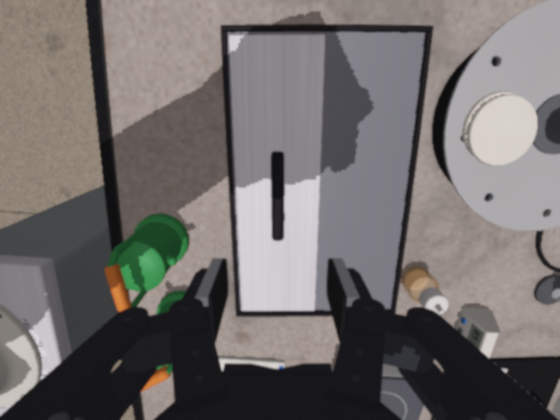

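```bash
python3 -c "
from m import *
p=get_image('wrist')
print('handle',seg(p,(0,0,0),(180,255,50),(262,145,295,250),.114))
C=cloud(p)
for uv in [(278,160),(278,195),(278,230),(260,200),(300,200),(350,200)]: print(uv,C[uv[1],uv[0]].round(4))
# lip inner corners
c=[(228,28),(431,28),(238,315),(396,314)]
print(atz(p,c,.08).round(4))
a=atz(p,[(228,28),(238,315),(431,28),(396,314)],.08);
print(np.degrees(np.arctan2(*(a[0]-a[1])[1::-1])),np.degrees(np.arctan2(*(a[2]-a[3])[1::-1])))
g=p['pixels'];print(g[195,215:300].mean(1).astype(int)); print(g[100,215:340:2].mean(1).astype(int))
"
```

```text
handle (849, array([0.4791, 0.3158]), np.float64(93.6), array([0.009, 0.078]))
(278, 160) [0.4782 0.3447 0.1121]
(278, 195) [0.4801 0.314  0.1127]
(278, 230) [0.4822 0.2805 0.1116]
(260, 200) [0.4631 0.2987 0.0788]
(300, 200) [0.5032 0.3011 0.0785]
(350, 200) [0.555  0.3026 0.0724]
[[0.4288 0.4501 0.08  ]
 [0.6029 0.4622 0.08  ]
 [0.444  0.1609 0.08  ]
 [0.625  0.1728 0.08  ]]
93.00784509686821 94.35238837557478
[156 155 154 152 150 150 151 154 156 157 157 155 147 123  81  45  37  42
  74 125 170 197 207 210 211 211 211 211 211 211 212 211 212 212 211 211
 210 209 210 212 214 213 213 213 212 211 212 212 213 212 211 211 211 210
 202 173 118  54  22  18  18  17  20  18  19  19  22  54 118 173 200 208
 209 209 209 209 210 210 210 209 209 209 209 210 209]
[ 90  92  94  92  62  23  24  57 110 132 132 135 135 134 135 138 136 133
 135 136 137 137 138 138 136 135 138 140 138 136 137 137 137 136 132 134
 136 136 135 135 136 137 138 139 139 137 137 137 139 138 137 139 140 131
  93  79  78  77  78  77  77  77  77]
```

```bash
python3 -c "
from h import *
go(.4785,.312,.090,93.7)"
```

```text
t 1.95 P [0.4769 0.3049 0.2011] yaw 93.72 | x 0.70 y 0.21 z 11.11 roll 0.000 F [ 0.6  0.3 -0.8] g 0.0513 rp [-3.141  0.   ] j6 2.07
```

Call:
{"api": "apply_moves", "payload": {"increments": [{"x":0.7,"y":0.2,"z":2,"roll":0,"gripper":0.6},{"x":0.7,"y":0.2,"z":4,"roll":0,"gripper":0.6},{"x":0.7,"y":0.2,"z":6,"roll":0,"gripper":0.6},{"x":0.7,"y":0.2,"z":8,"roll":0,"gripper":0.6},{"x":0.7,"y":0.2,"z":9.5,"roll":0,"gripper":0.6},{"x":0.7,"y":0.2,"z":10.5,"roll":0,"gripper":0.6},{"x":0.7,"y":0.2,"z":11,"roll":0,"gripper":0.6},{"x":0.7,"y":0.2,"z":11.1,"roll":0,"gripper":0.6},{"x":0.7,"y":0.2,"z":11.1,"roll":0,"gripper":0.6},{"x":0.7,"y":0.2,"z":11.1,"roll":0,"gripper":0.6}]}}

```text
time_s: 2.95
position: [0.4776, 0.3135, 0.0914]
orientation: [3.141, -0.001, 1.639]
ft_force: [-0.5, -0.4, -0.3]
grip_width: 0.0516
```

```bash
python3 -c "
from h import *
p=shot('wrist','w3')
go(.4785,.312,.090,93.7)"
```

```text
t 3.0 P [0.4776 0.3135 0.0914] yaw 93.89 | x -0.16 y 0.08 z 0.14 roll 0.003 F [ 0.9 -0.5 -0.4] g 0.0512 rp [ 3.141e+00 -1.000e-03] j6 2.08
```

View pics/w3.png

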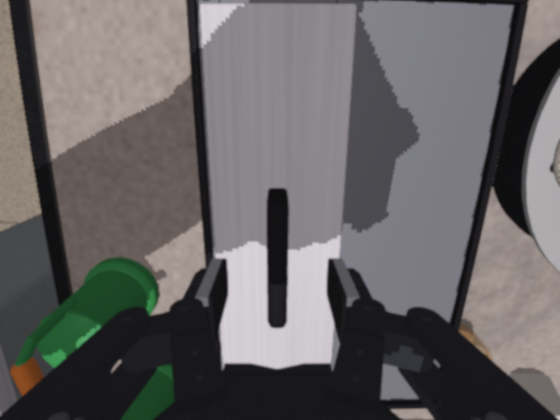

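The handle is at column 278, centred between the fingers. I close on it now.

Call:
{"api": "apply_moves", "payload": {"increments": [{"x":0,"y":0,"z":0,"roll":0,"gripper":0.0},{"x":0,"y":0,"z":0,"roll":0,"gripper":0.0},{"x":0,"y":0,"z":0,"roll":0,"gripper":0.0},{"x":0,"y":0,"z":0,"roll":0,"gripper":0.0},{"x":0,"y":0,"z":0,"roll":0,"gripper":0.0},{"x":0,"y":0,"z":0,"roll":0,"gripper":0.0},{"x":0,"y":0,"z":0,"roll":0,"gripper":0.0},{"x":0,"y":0,"z":0,"roll":0,"gripper":0.0},{"x":0,"y":0,"z":0,"roll":0,"gripper":0.0},{"x":0,"y":0,"z":0,"roll":0,"gripper":0.0}]}}

```text
time_s: 4.0
position: [0.4772, 0.3133, 0.0906]
orientation: [-3.142, -0.0, 1.639]
ft_force: [-0.8, -0.2, 0.3]
grip_width: 0.0001
```

```bash
python3 -c "
from h import *
from m import seg
p=shot('wrist','w4')
print('handle',seg(p,(0,0,0),(180,255,50),(262,165,295,330),.114))
go(.4776+.086*np.cos(np.radians(3.8)),.3135+.086*np.sin(np.radians(3.8)),.0914,93.89)"
```

```text
handle (2564, array([0.4793, 0.3124]), np.float64(94.1), array([0.014, 0.097]))
t 4.05 P [0.4772 0.3133 0.0906] yaw 93.9 | x 0.01 y 8.64 z -0.08 roll 0.000 F [ 0.4  0.2 -0.3] g 0.0001 rp [-3.142 -0.   ] j6 2.08
```

View pics/w4.png

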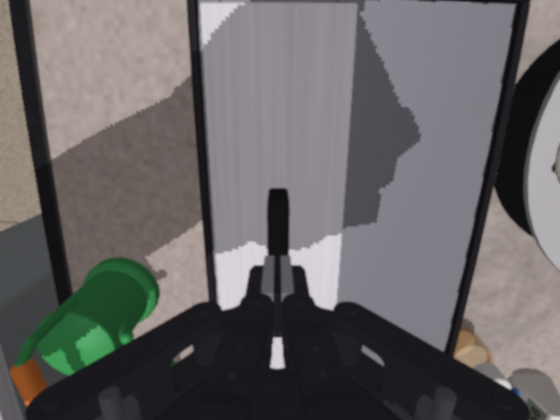

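```bash
python3 -c "
from h import *
p=shot('wrist','w5');C=cloud(p)
for v in range(180,340,10): print(v,C[v,278].round(4),C[v,270].round(4),p['depth'][v,278].round(4))
s=shot('scene','s5')
cv2.imwrite('pics/s5c.png',cv2.resize(s['pixels'][220:400,150:390],None,fx=3,fy=3))
print(proj(p,[[.4772,.3133,.0906],[.4772,.3133,.114]]))
"
```

```text
180 [0.4766 0.3532 0.078 ] [0.4717 0.3527 0.0774] 0.1867
190 [0.4769 0.3488 0.0858] [0.4721 0.3481 0.0842] 0.1806
200 [0.4768 0.3487 0.1072] [0.4726 0.348  0.1058] 0.1603
210 [0.477 0.345 0.113] [0.4729 0.3445 0.1122] 0.1559
220 [0.4774 0.3394 0.1126] [0.4733 0.3391 0.1125] 0.1581
230 [0.4778 0.334  0.1129] [0.4736 0.3332 0.1116] 0.1594
240 [0.4782 0.3282 0.1127] [0.474  0.3275 0.1118] 0.1614
250 [0.4786 0.3224 0.1127] [0.4743 0.3221 0.1127] 0.1632
260 [0.4785 0.3241 0.1278] [0.4746 0.3237 0.1275] 0.1484
270 [0.4784 0.3251 0.1395] [0.4748 0.3238 0.1376] 0.137
280 [0.4784 0.3238 0.146 ] [0.4749 0.3242 0.1471] 0.1311
290 [0.4784 0.3241 0.1541] [0.4751 0.3241 0.1546] 0.1233
300 [0.4786 0.3207 0.1562] [0.4752 0.3251 0.163 ] 0.1224
310 [0.4789 0.3159 0.1562] [0.4753 0.3259 0.1702] 0.1239
320 [0.4793 0.311  0.1562] [0.4756 0.3223 0.1711] 0.1254
330 [0.4796 0.3071 0.1576] [0.4759 0.3153 0.1678] 0.1253
[[274.51323105 247.82093648]
 [274.19712238 266.04681823]]
```

View pics/s5c.png

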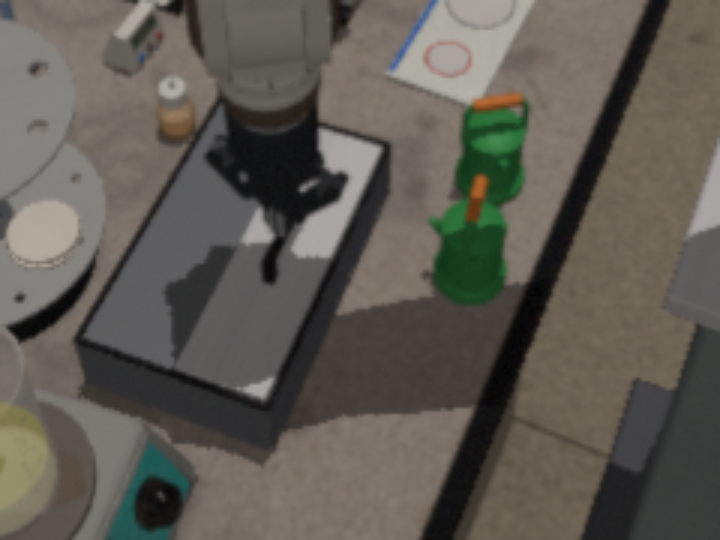

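```bash
python3 -c "
from h import *
p=shot('wrist','w6');C=cloud(p)
for c in (262,268,274,282,290):
  print(c)
  for v in range(248,266,2): print('  ',v,C[v,c].round(4),p['pixels'][v,c])
im=cv2.resize(p['pixels'][170:400,160:400],None,fx=3,fy=2.6,interpolation=cv2.INTER_CUBIC);cv2.imwrite('pics/w6c.png',im)
R,t=RT(p);print(-R.T@t)
"
```

```text
262
   248 [0.4693 0.3072 0.0789] [216 211 215]
   250 [0.4693 0.3056 0.0786] [216 211 215]
   252 [0.4694 0.304  0.0783] [216 211 215]
   254 [0.4695 0.3024 0.0781] [216 210 215]
   256 [0.4696 0.3017 0.0796] [213 207 212]
   258 [0.4697 0.3    0.0791] [211 205 210]
   260 [0.4697 0.2985 0.0791] [209 203 207]
   262 [0.4698 0.2965 0.078 ] [207 201 206]
   264 [0.4699 0.2951 0.0782] [182 176 180]
268
   248 [0.4732 0.3223 0.1107] [73 70 72]
   250 [0.4733 0.3214 0.1113] [93 89 92]
   252 [0.4733 0.3201 0.1111] [94 90 93]
   254 [0.4734 0.3189 0.1112] [95 91 94]
   256 [0.4735 0.3236 0.123 ] [93 90 90]
   258 [0.4735 0.3236 0.1253] [93 90 90]
   260 [0.4736 0.3238 0.1279] [93 90 90]
   262 [0.4736 0.324  0.1302] [93 89 89]
   264 [0.4737 0.324  0.1322] [94 90 90]
274
   248 [0.4764 0.3235 0.1128] [19 18 19]
   250 [0.4765 0.3223 0.1128] [21 20 19]
   252 [0.4766 0.3211 0.1127] [20 18 19]
   254 [0.4766 0.3201 0.1131] [30 27 28]
   256 [0.4765 0.3239 0.1232] [55 52 53]
   258 [0.4765 0.3242 0.126 ] [61 58 59]
   260 [0.4765 0.3242 0.1281] [62 58 59]
   262 [0.4765 0.3242 0.1302] [62 58
[... 153 characters left out ...]
 0.1126] [20 17 18]
   254 [0.481  0.3196 0.1116] [38 35 36]
   256 [0.4805 0.3244 0.1237] [81 77 77]
   258 [0.4804 0.3246 0.1263] [90 86 87]
   260 [0.4804 0.3244 0.128 ] [91 87 87]
   262 [0.4803 0.3247 0.1307] [91 87 87]
   264 [0.4804 0.3241 0.1317] [90 86 86]
290
   248 [0.4876 0.3087 0.0794] [145 139 144]
   250 [0.4879 0.3065 0.0779] [195 189 194]
   252 [0.4879 0.3057 0.0792] [207 200 206]
   254 [0.488  0.3041 0.0789] [203 196 201]
   256 [0.4881 0.3027 0.079 ] [177 171 175]
   258 [0.4882 0.3014 0.0793] [159 153 157]
   260 [0.4843 0.3245 0.1277] [155 150 153]
   262 [0.4842 0.3245 0.1298] [146 141 144]
   264 [0.4842 0.3242 0.1313] [125 120 123]
[0.47319034 0.39247982 0.2614965 ]
```

View pics/w6c.png

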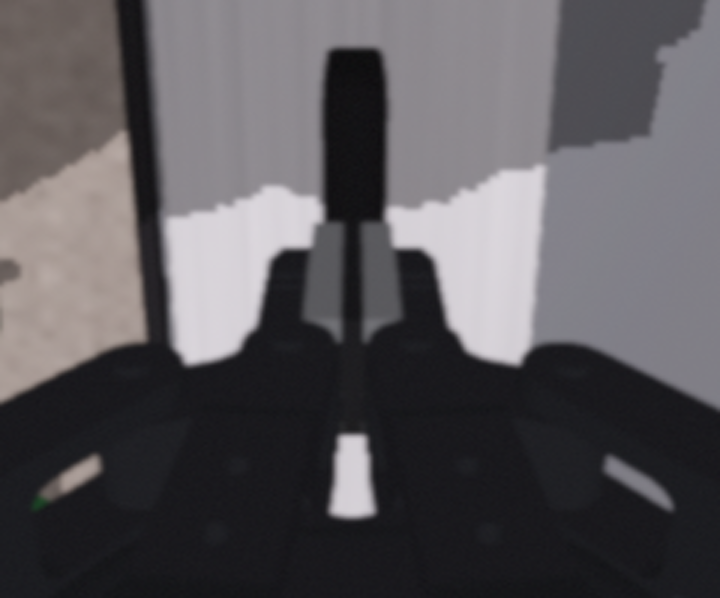

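The fingers shut above the bar. By depth their tips are at z≈0.12, about 30 mm higher than the reported TCP. I open again and check the tip height.

Call:
{"api": "apply_moves", "payload": {"increments": [{"x":0,"y":0,"z":0,"roll":0,"gripper":0.5},{"x":0,"y":0,"z":0,"roll":0,"gripper":0.5},{"x":0,"y":0,"z":0,"roll":0,"gripper":0.5},{"x":0,"y":0,"z":0,"roll":0,"gripper":0.5},{"x":0,"y":0,"z":0,"roll":0,"gripper":0.5},{"x":0,"y":0,"z":0,"roll":0,"gripper":0.5},{"x":0,"y":0,"z":0,"roll":0,"gripper":0.5},{"x":0,"y":0,"z":0,"roll":0,"gripper":0.5},{"x":0,"y":0,"z":0,"roll":0,"gripper":0.5},{"x":0,"y":0,"z":0,"roll":0,"gripper":0.5}]}}

```text
time_s: 5.2
position: [0.4772, 0.3133, 0.0905]
orientation: [-3.142, 0.0, 1.639]
ft_force: [-0.6, -0.1, 0.8]
grip_width: 0.0423
```

```bash
python3 -c "
from h import *
p=shot('wrist','w7');C=cloud(p);P=telemetry.read_state()['position']
go(.4785,.312,.062,93.7)
print(telemetry.read_state()['joint_positions'])
D=C-P
for c in (210,216,222,228,234,320,326,332,338,344):
  for v in range(240,300):
    if abs(D[v,c,2])<.06 and C[v,c,2]>.095 : print(c,v,D[v,c].round(4));break
cv2.imwrite('pics/w7c.png',p['pixels'])
"
```

```text
t 5.25 P [0.4772 0.3133 0.0906] yaw 93.9 | x -0.14 y 0.12 z 2.86 roll 0.003 F [-0.6 -0.4 -0.3] g 0.0427 rp [ 3.142 -0.   ] j6 2.08
[5.80956076e-01 1.22982959e-01 9.28407934e-04 1.44870570e+00
 1.76270103e-05 2.08369026e+00]
210 268 [-0.0318  0.0046  0.0382]
216 267 [-0.0291  0.0046  0.0367]
222 257 [-0.0266  0.0092  0.0347]
228 257 [-0.0236  0.0094  0.0345]
234 257 [-0.0207  0.0091  0.0335]
320 257 [0.0223 0.012  0.0335]
326 257 [0.025  0.0129 0.035 ]
332 257 [0.0281 0.0129 0.0345]
338 267 [0.0309 0.0093 0.0379]
344 268 [0.034  0.0089 0.0378]
```

View pics/w7.png

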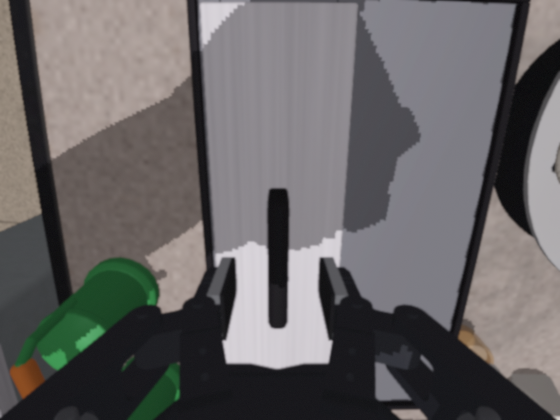

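Call:
{"api": "apply_moves", "payload": {"increments": [{"x":0,"y":0.1,"z":0.5,"roll":0,"gripper":0.5},{"x":0,"y":0.1,"z":1,"roll":0,"gripper":0.5},{"x":0,"y":0.1,"z":1.5,"roll":0,"gripper":0.5},{"x":0,"y":0.1,"z":2,"roll":0,"gripper":0.5},{"x":0,"y":0.1,"z":2.3,"roll":0,"gripper":0.5},{"x":0,"y":0.1,"z":2.6,"roll":0,"gripper":0.5},{"x":0,"y":0.1,"z":2.8,"roll":0,"gripper":0.5},{"x":0,"y":0.1,"z":3.0,"roll":0,"gripper":0.5},{"x":0,"y":0.1,"z":3.0,"roll":0,"gripper":0.5},{"x":0,"y":0.1,"z":3.0,"roll":0,"gripper":0.5}]}}

```text
time_s: 6.25
position: [0.4782, 0.3134, 0.0607]
orientation: [3.141, -0.0, 1.639]
ft_force: [-0.6, 0.6, -0.2]
grip_width: 0.0423
```

Call:
{"api": "apply_moves", "payload": {"increments": [{"x":0,"y":0,"z":0,"roll":0,"gripper":0.0},{"x":0,"y":0,"z":0,"roll":0,"gripper":0.0},{"x":0,"y":0,"z":0,"roll":0,"gripper":0.0},{"x":0,"y":0,"z":0,"roll":0,"gripper":0.0},{"x":0,"y":0,"z":0,"roll":0,"gripper":0.0},{"x":0,"y":0,"z":0,"roll":0,"gripper":0.0},{"x":0,"y":0,"z":0,"roll":0,"gripper":0.0},{"x":0,"y":0,"z":0,"roll":0,"gripper":0.0},{"x":0,"y":0,"z":0,"roll":0,"gripper":0.0},{"x":0,"y":0,"z":0,"roll":0,"gripper":0.0}]}}

```text
time_s: 7.25
position: [0.4784, 0.3134, 0.0609]
orientation: [3.141, -0.0, 1.639]
ft_force: [-0.5, -1.0, 5.1]
grip_width: 0.0107
```

```bash
python3 -c "
from h import *
p=shot('wrist','w8')
go(.4785,.312,.060,93.7)"
```

```text
t 7.3 P [0.4783 0.3134 0.0609] yaw 93.89 | x -0.14 y 0.01 z 0.09 roll 0.003 F [-1.  -1.6  5.6] g 0.0106 rp [ 3.141 -0.   ] j6 2.08
```

View pics/w8.png

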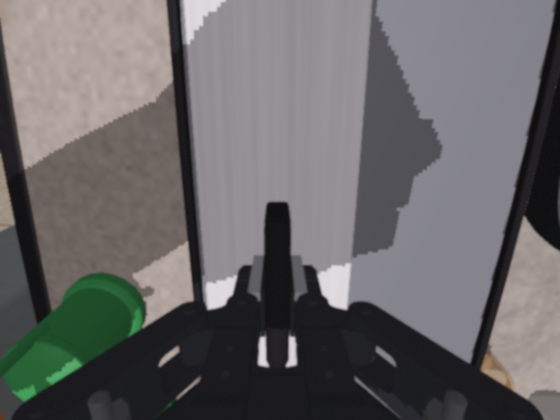

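Gripped: the opening is 10.7 mm on the bar. Next I slide the plate along box x.

Call:
{"api": "apply_moves", "payload": {"increments": [{"x":0,"y":0,"z":-0.1,"roll":0,"gripper":0.0},{"x":0,"y":0.5,"z":-0.1,"roll":0,"gripper":0.0},{"x":0,"y":1.5,"z":-0.1,"roll":0,"gripper":0.0},{"x":0,"y":2.7,"z":-0.1,"roll":0,"gripper":0.0},{"x":0,"y":3.9,"z":-0.1,"roll":0,"gripper":0.0},{"x":0,"y":5.1,"z":-0.1,"roll":0,"gripper":0.0},{"x":0,"y":6.3,"z":-0.1,"roll":0,"gripper":0.0},{"x":0,"y":7.4,"z":-0.1,"roll":0,"gripper":0.0},{"x":0,"y":8.2,"z":-0.1,"roll":0,"gripper":0.0},{"x":0,"y":8.5,"z":-0.1,"roll":0,"gripper":0.0}]}}

```text
time_s: 8.3
position: [0.5639, 0.319, 0.0612]
orientation: [-3.141, 0.0, 1.638]
ft_force: [0.0, -0.2, -2.4]
grip_width: 0.0108
```

```bash
python3 -c "
from h import *
p=shot('wrist','w9');s=shot('scene','s9')
cv2.imwrite('pics/s9c.png',cv2.resize(s['pixels'][220:400,150:390],None,fx=3,fy=3))
go(.4785,.312,.060,93.7)"
```

```text
t 8.4 P [0.5633 0.319  0.0613] yaw 93.88 | x -0.13 y -8.51 z 0.13 roll 0.003 F [-0.5  0.1 -1.7] g 0.0108 rp [-3.141  0.   ] j6 2.02
```

View pics/s9c.png

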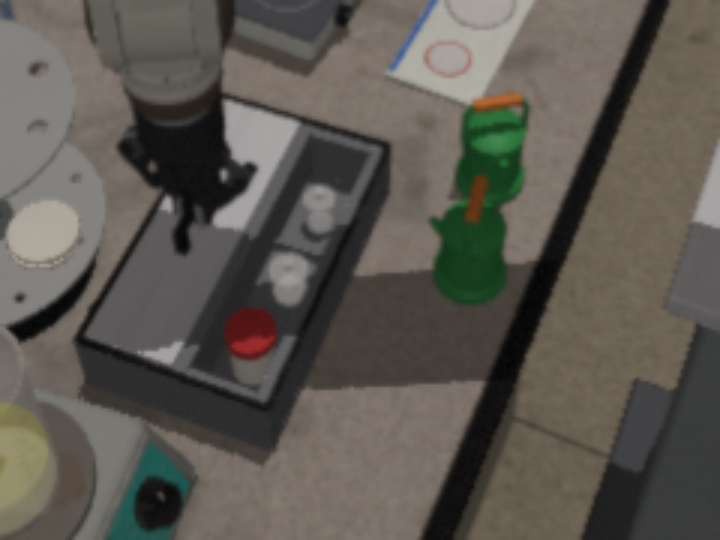

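View pics/w9.png

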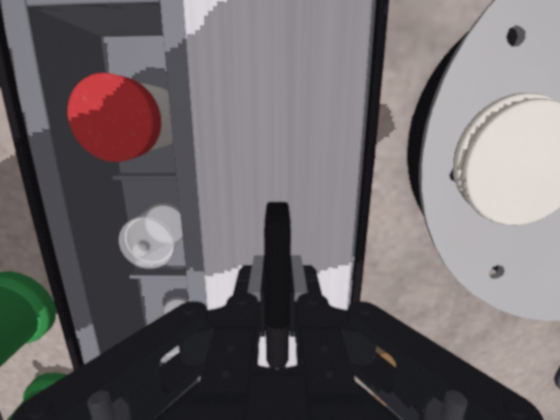

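The plate is parked, and the jar lid shows at (115,117) in the +y pocket. I release and lift.

Call:
{"api": "apply_moves", "payload": {"increments": [{"x":0,"y":0,"z":0,"roll":0,"gripper":0.5},{"x":0,"y":0,"z":0,"roll":0,"gripper":0.5},{"x":0,"y":0,"z":0,"roll":0,"gripper":0.5},{"x":0,"y":0,"z":0,"roll":0,"gripper":0.5},{"x":0,"y":0,"z":-2,"roll":0,"gripper":0.7},{"x":0,"y":0,"z":-5,"roll":0,"gripper":0.7},{"x":0,"y":0,"z":-8,"roll":0,"gripper":0.7},{"x":0,"y":0,"z":-11,"roll":0,"gripper":0.7},{"x":0,"y":0,"z":-12,"roll":0,"gripper":0.7},{"x":0,"y":0,"z":-12,"roll":0,"gripper":0.7}]}}

```text
time_s: 9.4
position: [0.5636, 0.3195, 0.1831]
orientation: [3.139, -0.001, 1.639]
ft_force: [0.2, -0.4, -0.6]
grip_width: 0.0596
```

```bash
python3 -c "
from m import *
p=shot('wrist','w10');t=get_image('top')
for n,q,b in (('w',p,(40,20,220,260)),('t',t,(125,190,222,255))):
  hsv=cv2.cvtColor(q['pixels'],cv2.COLOR_BGR2HSV)
  m=cv2.inRange(hsv,np.array((0,150,50)),np.array((8,255,255)))|cv2.inRange(hsv,np.array((172,150,50)),np.array((180,255,255)))
  k=np.zeros_like(m);u0,v0,u1,v1=b;k[v0:v1,u0:u1]=m[v0:v1,u0:u1]
  c=max(cv2.findContours(k,0,1)[0],key=cv2.contourArea); X=atz(q,c.reshape(-1,2),.070)[:,:2].astype(np.float32)
  print(n,cv2.minEnclosingCircle(X),cv2.fitEllipse(X))
  v,u=np.nonzero(k);C=cloud(q);print(np.median(C[v,u],0))
go(.4785,.312,.060,93.7)"
```

```text
w ((0.4742757976055145, 0.38985830545425415), 0.02293241024017334) ((0.47412776947021484, 0.38997989892959595), (0.042527634650468826, 0.04537554085254669), 96.13768005371094)
[0.47380221 0.3905881  0.06875803]Traceback (most recent call last):
  File "<string>", line 8, in <module>
    c=max(cv2.findContours(k,0,1)[0],key=cv2.contourArea); X=atz(q,c.reshape(-1,2),.070)[:,:2].astype(np.float32)
ValueError: max() iterable argument is empty
```

View pics/w10.png

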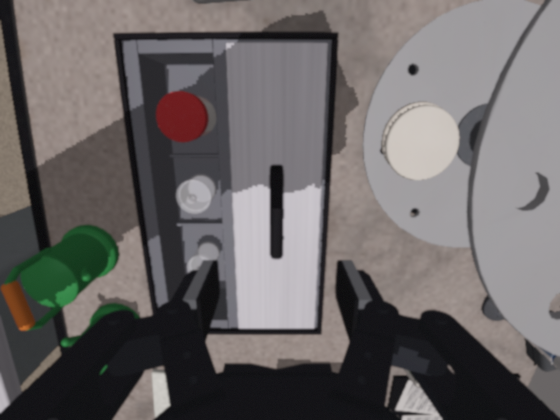

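```bash
python3 -c "
from h import *
go(.474,.390,.10,3.9)"
```

```text
t 9.5 P [0.5628 0.319  0.1802] yaw 93.9 | x 7.69 y -8.38 z 8.02 roll 1.571 F [-0.2 -0.8 -0.2] g 0.0594 rp [-3.14e+00  1.00e-03] j6 2.02
```

Call:
{"api": "apply_moves", "payload": {"increments": [{"x":0.8,"y":-0.8,"z":0,"roll":0.15,"gripper":0.75},{"x":1.6,"y":-1.7,"z":0,"roll":0.3,"gripper":0.75},{"x":2.4,"y":-2.5,"z":0,"roll":0.45,"gripper":0.75},{"x":3.2,"y":-3.4,"z":0,"roll":0.6,"gripper":0.75},{"x":4.0,"y":-4.2,"z":0,"roll":0.75,"gripper":0.75},{"x":4.8,"y":-5.0,"z":0,"roll":0.9,"gripper":0.75},{"x":5.6,"y":-5.9,"z":0,"roll":1.05,"gripper":0.75},{"x":6.4,"y":-6.7,"z":0,"roll":1.2,"gripper":0.75},{"x":7.2,"y":-7.5,"z":0,"roll":1.35,"gripper":0.75},{"x":7.7,"y":-8.4,"z":0,"roll":1.5,"gripper":0.75}]}}

```text
time_s: 10.5
position: [0.5222, 0.304, 0.1795]
orientation: [-3.05, 0.012, 0.481]
ft_force: [-0.2, 0.1, -0.8]
grip_width: 0.0643
```

```bash
python3 -c "
from h import *
p=shot('wrist','w11')
go(.474,.390,.08,3.9)"
```

```text
t 10.55 P [0.5225 0.3018 0.1797] yaw 27.32 | x -0.26 y -10.07 z 9.97 roll 0.409 F [ 1.7 -0.9  0.4] g 0.0639 rp [-3.05   0.012] j6 3.14
```

View pics/w11.png

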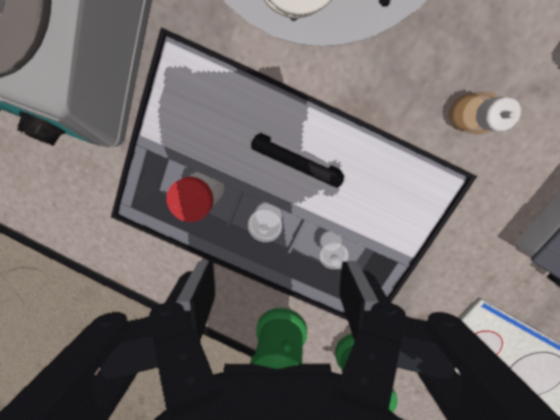

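Joint 6 reached its limit, since yaw = j1 − j6 + π. I use the half-turn equivalent, yaw 183.9°, instead.

Call:
{"api": "apply_moves", "payload": {"increments": [{"x":0,"y":0,"z":0,"roll":-0.15,"gripper":0.75},{"x":0,"y":0,"z":0,"roll":-0.3,"gripper":0.75},{"x":0,"y":0,"z":0,"roll":-0.45,"gripper":0.75},{"x":0,"y":0,"z":0,"roll":-0.6,"gripper":0.75},{"x":0,"y":0,"z":0,"roll":-0.75,"gripper":0.75},{"x":0,"y":0,"z":0,"roll":-0.9,"gripper":0.75},{"x":0,"y":0,"z":0,"roll":-1.05,"gripper":0.75},{"x":0,"y":0,"z":0,"roll":-1.2,"gripper":0.75},{"x":0,"y":0,"z":0,"roll":-1.35,"gripper":0.75},{"x":0,"y":0,"z":0,"roll":-1.5,"gripper":0.75}]}}

```text
time_s: 11.55
position: [0.522, 0.3048, 0.1798]
orientation: [-3.124, -0.089, 1.987]
ft_force: [0.1, -0.2, -0.3]
grip_width: 0.0645
```

```bash
python3 -c "
from h import *
go(.474,.390,.12,183.9)"
```

```text
t 11.55 P [0.522  0.3048 0.1798] yaw 113.87 | x 9.73 y -0.94 z 5.98 roll -1.222 F [ 0.1 -0.2 -0.3] g 0.0645 rp [-3.124 -0.089] j6 1.63
```

```bash
cat >> h.py <<'E'
from scipy.spatial.transform import Rotation as Ro
def tilt():
    s=telemetry.read_state(); R=Ro.from_euler('xyz',s['orientation']).as_matrix(); z=R[:,2]; j=s['joint_positions'][0]
    rad=np.array([np.cos(j),np.sin(j),0]); tan=np.array([-np.sin(j),np.cos(j),0])
    print('toolz',z.round(4),'radial',(z@rad).round(4),'tang',(z@tan).round(4),'j',s['joint_positions'].round(3))
def go2(x,y,z,yawdeg,L=0.0):
    # full-rotation version; target of reported TCP
    s=telemetry.read_state(); P=s['position']; R=Ro.from_euler('xyz',s['orientation']).as_matrix()
    d=R.T@(np.array([x,y,z])-P)*100
    yaw=s['orientation'][2]; r=-(np.radians(yawdeg)-yaw); r=(r+np.pi)%(2*np.pi)-np.pi
    print('t',round(s['time_s'],2),'P',P.round(4),'rpy',np.degrees(s['orientation']).round(2),'| x %.2f y %.2f z %.2f roll %.3f'%(*d,r),'F',s['ft_force'].round(1),'g',round(s['grip_width'],4),'j6',s['joint_positions'][5].round(2))
E
python3 -c "
from h import *
tilt()"
```

```text
toolz [-0.052   0.0747 -0.9959] radial -0.0115 tang 0.0902 j [0.482 0.224 0.286 1.644 0.09  1.634]
```

The tool now has a 0.09 rad tangential tilt (j5 = 0.09), left over from running into the limit. I undo it by nudging joint 6 against its opposite limit in free air.

```bash
python3 -c "
from h import *
go2(.45,.18,.24,113.87)"
```

```text
t 11.55 P [0.522  0.3048 0.1798] rpy [-179.01   -5.12  113.87] | x -7.93 y -11.75 z -6.56 roll 0.000 F [ 0.1 -0.2 -0.3] g 0.0645 j6 1.63
```

Call:
{"api": "apply_moves", "payload": {"increments": [{"x":-0.8,"y":-1.2,"z":-1.0,"roll":-0.15,"gripper":0.75},{"x":-1.6,"y":-2.4,"z":-2.0,"roll":-0.3,"gripper":0.75},{"x":-2.4,"y":-3.6,"z":-3.0,"roll":-0.45,"gripper":0.75},{"x":-3.2,"y":-4.8,"z":-4.0,"roll":-0.6,"gripper":0.75},{"x":-4.0,"y":-6.0,"z":-5.0,"roll":-0.75,"gripper":0.75},{"x":-4.8,"y":-7.2,"z":-6.0,"roll":-0.9,"gripper":0.75},{"x":-5.6,"y":-8.4,"z":-6.5,"roll":-1.05,"gripper":0.75},{"x":-6.4,"y":-9.6,"z":-6.5,"roll":-1.2,"gripper":0.75},{"x":-7.2,"y":-10.8,"z":-6.5,"roll":-1.35,"gripper":0.75},{"x":-7.9,"y":-11.7,"z":-6.5,"roll":-1.5,"gripper":0.75}]}}

```text
time_s: 12.55
position: [0.4491, 0.1804, 0.2396]
orientation: [3.053, -0.023, -2.794]
ft_force: [-0.6, 0.2, 0.3]
grip_width: 0.064
```

Call:
{"api": "apply_moves", "payload": {"increments": [{"x":0,"y":0,"z":0,"roll":-0.15,"gripper":0.75},{"x":0,"y":0,"z":0,"roll":-0.3,"gripper":0.75},{"x":0,"y":0,"z":0,"roll":-0.45,"gripper":0.75},{"x":0,"y":0,"z":0,"roll":-0.6,"gripper":0.75},{"x":0,"y":0,"z":0,"roll":-0.75,"gripper":0.75},{"x":0,"y":0,"z":0,"roll":-0.9,"gripper":0.75},{"x":0,"y":0,"z":0,"roll":-1.05,"gripper":0.75},{"x":0,"y":0,"z":0,"roll":-1.2,"gripper":0.75},{"x":0,"y":0,"z":0,"roll":-1.35,"gripper":0.75},{"x":0,"y":0,"z":0,"roll":-1.5,"gripper":0.75}]}}

```text
time_s: 13.55
position: [0.4496, 0.181, 0.2394]
orientation: [3.112, 0.087, -1.296]
ft_force: [0.3, 0.0, 0.3]
grip_width: 0.0643
```

```bash
python3 -c "
from h import *
tilt();go2(.45,.18,.24,113.87)"
```

```text
toolz [-0.052   0.0751 -0.9958] radial -0.0252 tang 0.0878 j [ 0.326 -0.027  0.131  1.754  0.088 -1.522]
t 13.55 P [0.4496 0.181  0.2394] rpy [178.3    4.96 -74.27] | x 0.10 y -0.01 z -0.07 roll 2.999 F [0.3 0.  0.3] g 0.0643 j6 -1.52
```

```bash
python3 -c "
from h import *
go2(.39,.29,.24,0)"
```

```text
t 13.55 P [0.4496 0.181  0.2394] rpy [178.3    4.96 -74.27] | x -12.06 y 2.75 z 1.07 roll -1.296 F [0.3 0.  0.3] g 0.0643 j6 -1.52
```

Call:
{"api": "apply_moves", "payload": {"increments": [{"x":-1.2,"y":0.3,"z":0.1,"roll":-0.15,"gripper":0.75},{"x":-2.4,"y":0.6,"z":0.2,"roll":-0.3,"gripper":0.75},{"x":-3.6,"y":0.9,"z":0.3,"roll":-0.45,"gripper":0.75},{"x":-4.8,"y":1.2,"z":0.4,"roll":-0.6,"gripper":0.75},{"x":-6.0,"y":1.5,"z":0.5,"roll":-0.75,"gripper":0.75},{"x":-7.2,"y":1.8,"z":0.6,"roll":-0.9,"gripper":0.75},{"x":-8.4,"y":2.1,"z":0.7,"roll":-1.05,"gripper":0.75},{"x":-9.6,"y":2.4,"z":0.8,"roll":-1.2,"gripper":0.75},{"x":-10.8,"y":2.7,"z":0.9,"roll":-1.35,"gripper":0.75},{"x":-12.0,"y":2.8,"z":1.0,"roll":-1.5,"gripper":0.75}]}}

```text
time_s: 14.55
position: [0.3901, 0.2899, 0.2408]
orientation: [-3.058, 0.035, 0.207]
ft_force: [0.2, -0.0, 0.4]
grip_width: 0.064
```

```bash
python3 -c "
from h import *
tilt();go2(.39,.29,.24,30)"
```

```text
toolz [-0.0516  0.0746 -0.9959] radial -0.0022 tang 0.0907 j [ 0.58  -0.048  0.113  1.734  0.091 -2.766]
t 14.55 P [0.3901 0.2899 0.2408] rpy [-175.2     2.02   11.84] | x -0.00 y -0.01 z 0.08 roll -0.317 F [ 0.2 -0.   0.4] g 0.064 j6 -2.77
```

Call:
{"api": "apply_moves", "payload": {"increments": [{"x":0,"y":0,"z":0,"roll":-0.12,"gripper":0.75},{"x":0,"y":0,"z":0,"roll":-0.24,"gripper":0.75},{"x":0,"y":0,"z":0,"roll":-0.35,"gripper":0.75},{"x":0,"y":0,"z":0,"roll":-0.4,"gripper":0.75},{"x":0,"y":0,"z":0,"roll":-0.43,"gripper":0.75},{"x":0,"y":0,"z":0,"roll":-0.46,"gripper":0.75},{"x":0,"y":0,"z":0,"roll":-0.49,"gripper":0.75},{"x":0,"y":0,"z":0,"roll":-0.52,"gripper":0.75},{"x":0,"y":0,"z":0,"roll":-0.55,"gripper":0.75},{"x":0,"y":0,"z":0,"roll":-0.55,"gripper":0.75}]}}

```text
time_s: 15.55
position: [0.3628, 0.3237, 0.2424]
orientation: [-3.084, -0.015, 0.69]
ft_force: [-0.2, 0.2, 0.3]
grip_width: 0.0639
```

```bash
python3 -c "
from h import *
tilt();go2(.39,.29,.24,30)"
```

```text
toolz [-0.0251  0.0537 -0.9982] radial 0.0149 tang 0.0573 j [ 0.691 -0.063  0.103  1.722  0.057 -3.14 ]
t 15.55 P [0.3628 0.3237 0.2424] rpy [-176.71   -0.85   39.55] | x -0.06 y 4.34 z -0.01 roll 0.167 F [-0.2  0.2  0.3] g 0.0639 j6 -3.14
```

```bash
python3 -c "
from h import *
go2(.425,.21,.24,20)"
```

```text
t 15.55 P [0.3628 0.3237 0.2424] rpy [-176.71   -0.85   39.55] | x -2.45 y 12.72 z -0.53 roll 0.341 F [-0.2  0.2  0.3] g 0.0639 j6 -3.14
```

Call:
{"api": "apply_moves", "payload": {"increments": [{"x":-0.2,"y":1,"z":-0.1,"roll":0.12,"gripper":0.75},{"x":-0.5,"y":2,"z":-0.1,"roll":0.24,"gripper":0.75},{"x":-0.7,"y":3.5,"z":-0.2,"roll":0.35,"gripper":0.75},{"x":-1.0,"y":5.1,"z":-0.2,"roll":0.35,"gripper":0.75},{"x":-1.2,"y":6.4,"z":-0.3,"roll":0.35,"gripper":0.75},{"x":-1.5,"y":7.7,"z":-0.3,"roll":0.35,"gripper":0.75},{"x":-1.7,"y":9,"z":-0.4,"roll":0.35,"gripper":0.75},{"x":-2.0,"y":10.3,"z":-0.4,"roll":0.35,"gripper":0.75},{"x":-2.2,"y":11.5,"z":-0.5,"roll":0.35,"gripper":0.75},{"x":-2.4,"y":12.7,"z":-0.5,"roll":0.35,"gripper":0.75}]}}

```text
time_s: 16.55
position: [0.4263, 0.2087, 0.2397]
orientation: [-3.082, 0.006, 0.339]
ft_force: [-0.1, 0.2, 0.5]
grip_width: 0.0639
```

Call:
{"api": "apply_moves", "payload": {"increments": [{"x":0,"y":0,"z":0,"roll":-0.05,"gripper":0.75},{"x":0,"y":0,"z":0,"roll":-0.1,"gripper":0.75},{"x":0,"y":0,"z":0,"roll":-0.15,"gripper":0.75},{"x":0,"y":0,"z":0,"roll":-0.2,"gripper":0.75},{"x":0,"y":0,"z":0,"roll":-0.25,"gripper":0.75},{"x":0,"y":0,"z":0,"roll":-0.3,"gripper":0.75},{"x":0,"y":0,"z":0,"roll":-0.32,"gripper":0.75},{"x":0,"y":0,"z":0,"roll":-0.34,"gripper":0.75},{"x":0,"y":0,"z":0,"roll":-0.36,"gripper":0.75},{"x":0,"y":0,"z":0,"roll":-0.36,"gripper":0.75}]}}

```text
time_s: 17.55
position: [0.3758, 0.2795, 0.2395]
orientation: [-3.124, -0.014, 0.627]
ft_force: [0.5, -0.9, -1.1]
grip_width: 0.0637
```

```bash
python3 -c "
from h import *
tilt();go2(.425,.21,.24,20)"
```

```text
toolz [ 0.001   0.0219 -0.9998] radial 0.0137 tang 0.0171 j [ 0.628 -0.104  0.06   1.722  0.017 -3.141]
t 17.55 P [0.3758 0.2795 0.2395] rpy [-179.02   -0.78   35.93] | x -0.10 y 8.51 z -0.19 roll 0.278 F [ 0.5 -0.9 -1.1] g 0.0637 j6 -3.14
```

```bash
python3 -c "
from h import *
go2(.45,-.01,.24,-4)"
```

```text
t 17.55 P [0.3758 0.2795 0.2395] rpy [-179.02   -0.78   35.93] | x -10.98 y 27.79 z -0.67 roll 0.697 F [ 0.5 -0.9 -1.1] g 0.0637 j6 -3.14
```

Call:
{"api": "apply_moves", "payload": {"increments": [{"x":-0.5,"y":1,"z":-0.1,"roll":0.14,"gripper":0.75},{"x":-1.3,"y":3.5,"z":-0.1,"roll":0.28,"gripper":0.75},{"x":-2.6,"y":6.5,"z":-0.2,"roll":0.42,"gripper":0.75},{"x":-3.9,"y":9.7,"z":-0.2,"roll":0.56,"gripper":0.75},{"x":-5.2,"y":13,"z":-0.3,"roll":0.68,"gripper":0.75},{"x":-6.5,"y":16.3,"z":-0.3,"roll":0.7,"gripper":0.75},{"x":-7.8,"y":19.6,"z":-0.4,"roll":0.7,"gripper":0.75},{"x":-9.1,"y":22.9,"z":-0.5,"roll":0.7,"gripper":0.75},{"x":-10.3,"y":26.1,"z":-0.6,"roll":0.7,"gripper":0.75},{"x":-11.0,"y":27.8,"z":-0.7,"roll":0.7,"gripper":0.75}]}}

```text
time_s: 18.55
position: [0.4503, -0.0131, 0.2402]
orientation: [-3.12, 0.0, -0.076]
ft_force: [-0.0, 0.5, -0.2]
grip_width: 0.0642
```

Call:
{"api": "apply_moves", "payload": {"increments": [{"x":0,"y":0,"z":0,"roll":-0.03,"gripper":0.75},{"x":0,"y":0,"z":0,"roll":-0.06,"gripper":0.75},{"x":0,"y":0,"z":0,"roll":-0.09,"gripper":0.75},{"x":0,"y":0,"z":0,"roll":-0.12,"gripper":0.75},{"x":0,"y":0,"z":0,"roll":-0.15,"gripper":0.75},{"x":0,"y":0,"z":0,"roll":-0.17,"gripper":0.75},{"x":0,"y":0,"z":0,"roll":-0.19,"gripper":0.75},{"x":0,"y":0,"z":0,"roll":-0.19,"gripper":0.75},{"x":0,"y":0,"z":0,"roll":-0.19,"gripper":0.75},{"x":0,"y":0,"z":0,"roll":-0.19,"gripper":0.75}]}}

```text
time_s: 19.55
position: [0.4474, 0.0273, 0.2403]
orientation: [3.134, -0.003, 0.066]
ft_force: [0.0, 0.7, -0.8]
grip_width: 0.0643
```

```bash
python3 -c "
from h import *
tilt();go2(.45,-.01,.24,-4)"
```

```text
toolz [ 0.0035 -0.0078 -1.    ] radial 0.0029 tang -0.008 j [ 0.067 -0.139  0.031  1.738 -0.008 -3.141]
t 19.55 P [0.4474 0.0273 0.2403] rpy [ 1.7954e+02 -1.7000e-01  3.7600e+00] | x 0.01 y 3.74 z 0.06 roll 0.135 F [ 0.   0.7 -0.8] g 0.0643 j6 -3.14
```

Tilt is now 0.008 rad. From here I look at the board and stand with the wrist camera before unwinding.

```bash
python3 -c "
from h import *
p=shot('wrist','w12')"
```

```text
(no output)
```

View pics/w12.png

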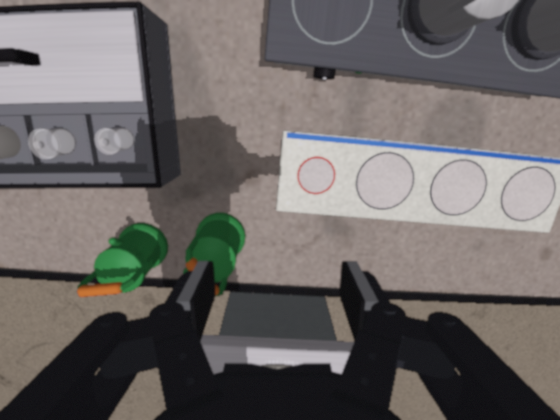

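```bash
python3 -c "
from h import *
p=get_image('wrist');g=cv2.cvtColor(p['pixels'],cv2.COLOR_BGR2GRAY)
b=cv2.inRange(cv2.cvtColor(p['pixels'],cv2.COLOR_BGR2HSV),np.array((0,0,0)),np.array((180,70,255)))
th=cv2.adaptiveThreshold(g,255,cv2.ADAPTIVE_THRESH_MEAN_C,cv2.THRESH_BINARY_INV,21,8)
cs=cv2.findContours(th,cv2.RETR_LIST,1)[0]
for c in cs:
  if len(c)>60:
    X=atz(p,c.reshape(-1,2),.008)[:,:2].astype(np.float32)
    e=cv2.fitEllipse(X)
    if .044<e[1][0]<.09 and e[1][1]<.095 and e[0][1]<.02 : print(np.round(e[0],4),np.round(e[1],4),c.reshape(-1,2).mean(0).round(0))
s=[(290,135),(555,160)]
a=atz(p,s,.008);print(a, np.degrees(np.arctan2(*(a[0]-a[1])[1::-1])))
"
```

```text
[ 0.4468 -0.3312] [0.0737 0.075 ] [528. 193.]
[ 0.4461 -0.3309] [0.0801 0.0814] [528. 194.]
[ 0.4488 -0.2264] [0.0737 0.0747] [458. 187.]
[ 0.4524 -0.027 ] [0.0445 0.0453] [316. 175.]
[ 0.4483 -0.2263] [0.0799 0.0816] [458. 187.]
[ 0.4524 -0.0269] [0.0517 0.0521] [316. 175.]
[ 0.4509 -0.1217] [0.0738 0.0746] [385. 180.]
[ 0.4504 -0.1216] [0.0798 0.0814] [385. 180.]
[ 0.6519 -0.1539] [0.0538 0.0771] [427.  28.]
[[ 0.50280299  0.0120076   0.008     ]
 [ 0.4967109  -0.35549154  0.008     ]] 89.05028527212464
```

Call:
{"api": "apply_moves", "payload": {"increments": [{"x":0,"y":0,"z":0,"roll":0.15,"gripper":0.75},{"x":0,"y":0,"z":0,"roll":0.3,"gripper":0.75},{"x":0,"y":0,"z":0,"roll":0.45,"gripper":0.75},{"x":0,"y":0,"z":0,"roll":0.6,"gripper":0.75},{"x":0,"y":0,"z":0,"roll":0.75,"gripper":0.75},{"x":0,"y":0,"z":0,"roll":0.9,"gripper":0.75},{"x":0,"y":0,"z":0,"roll":1.05,"gripper":0.75},{"x":0,"y":0,"z":0,"roll":1.2,"gripper":0.75},{"x":0,"y":0,"z":0,"roll":1.35,"gripper":0.75},{"x":0,"y":0,"z":0,"roll":1.5,"gripper":0.75}]}}

```text
time_s: 20.65
position: [0.4475, 0.0272, 0.2403]
orientation: [-3.139, -0.008, -1.441]
ft_force: [-0.3, 0.0, 0.2]
grip_width: 0.0639
```

```bash
python3 -c "
from h import *
tilt();go2(.474,.390,.18,183.9)
s=get_image('wrist');cv2.imwrite('pics/w13.png',s['pixels'])"
```

```text
toolz [ 0.0034 -0.0078 -1.    ] radial 0.0028 tang -0.008 j [ 0.066 -0.139  0.031  1.738 -0.008 -1.634]
t 20.65 P [0.4475 0.0272 0.2403] rpy [-179.87   -0.47  -82.55] | x -35.67 y -7.32 z 5.75 roll 1.633 F [-0.3  0.   0.2] g 0.0639 j6 -1.63
```

View pics/w13.png

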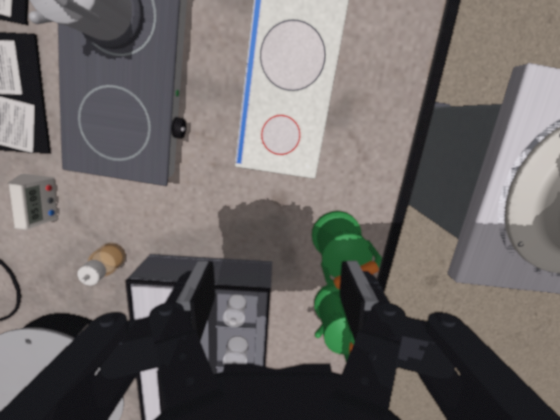

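The board and the bottles show. I continue to above the jar.

Call:
{"api": "apply_moves", "payload": {"increments": [{"x":-3.6,"y":-0.7,"z":0,"roll":0.15,"gripper":0.75},{"x":-7.2,"y":-1.4,"z":0,"roll":0.3,"gripper":0.75},{"x":-10.8,"y":-2.2,"z":1,"roll":0.45,"gripper":0.75},{"x":-14.4,"y":-2.9,"z":2,"roll":0.6,"gripper":0.75},{"x":-18.0,"y":-3.7,"z":3,"roll":0.75,"gripper":0.75},{"x":-21.6,"y":-4.4,"z":4,"roll":0.9,"gripper":0.75},{"x":-25.2,"y":-5.1,"z":4.5,"roll":1.05,"gripper":0.75},{"x":-28.8,"y":-5.8,"z":5,"roll":1.2,"gripper":0.75},{"x":-32.4,"y":-6.6,"z":5.5,"roll":1.35,"gripper":0.75},{"x":-35.7,"y":-7.3,"z":5.7,"roll":1.5,"gripper":0.75}]}}

```text
time_s: 21.7
position: [0.4712, 0.3921, 0.1797]
orientation: [-3.133, 0.001, -2.915]
ft_force: [0.5, 1.0, -0.4]
grip_width: 0.0642
```

```bash
python3 -c "
from h import *
tilt();go2(.474,.390,.1,183.9)
s=get_image('wrist');cv2.imwrite('pics/w14.png',s['pixels'])"
```

```text
toolz [ 0.0029 -0.0083 -1.    ] radial -0.0031 tang -0.0082 j [ 0.698  0.238  0.305  1.64  -0.008  0.472]
t 21.7 P [0.4712 0.3921 0.1797] rpy [-1.7950e+02  5.0000e-02 -1.6703e+02] | x -0.22 y -0.20 z 7.98 roll 0.158 F [ 0.5  1.  -0.4] g 0.0642 j6 0.47
```

View pics/w14.png

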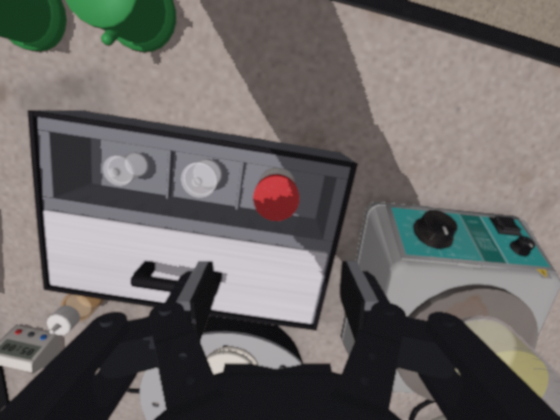

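```bash
python3 -c "
from h import *
q=get_image('wrist')
hsv=cv2.cvtColor(q['pixels'],cv2.COLOR_BGR2HSV)
m=cv2.inRange(hsv,np.array((0,150,50)),np.array((8,255,255)))|cv2.inRange(hsv,np.array((172,150,50)),np.array((180,255,255)))
c=max(cv2.findContours(m,0,1)[0],key=cv2.contourArea); X=atz(q,c.reshape(-1,2),.070)[:,:2].astype(np.float32)
print(cv2.minEnclosingCircle(X),cv2.fitEllipse(X))
C=cloud(q);
c=C.reshape(-1,3);k=(c[:,2]>.09)&(c[:,2]<.2)&(abs(c[:,1]-.39)<.16)&(abs(c[:,0]-.48)<.1)
P=telemetry.read_state()['position']
for u in (200,206,212,340,346,352):
  for v in range(250,300):
    if C[v,u,2]>.17: print(u,v,(C[v,u]-P).round(4));break
go2(.474,.390,.05,183.9)
"
```

```text
((0.47154712677001953, 0.3899795413017273), 0.02266794815659523) ((0.47158610820770264, 0.3900451362133026), (0.04180682823061943, 0.044671013951301575), 100.29656982421875)
200 261 [-0.0008 -0.0362  0.0379]
206 261 [-0.0014 -0.0334  0.0378]
212 261 [-0.0022 -0.0305  0.038 ]
340 270 [-0.0089  0.0332  0.0336]
346 261 [-0.0164  0.0332  0.0379]
352 261 [-0.0169  0.0362  0.0376]
t 21.8 P [0.4709 0.3936 0.1785] rpy [-1.7950e+02 -2.0000e-02 -1.6687e+02] | x -0.23 y -0.31 z 12.85 roll 0.161 F [ 0.2 -0.7  0.7] g 0.0638 j6 0.47
```

Call:
{"api": "apply_moves", "payload": {"increments": [{"x":-0.2,"y":-0.3,"z":1,"roll":0.1,"gripper":0.75},{"x":-0.2,"y":-0.3,"z":3,"roll":0.16,"gripper":0.75},{"x":-0.2,"y":-0.3,"z":5,"roll":0.16,"gripper":0.75},{"x":-0.2,"y":-0.3,"z":7,"roll":0.16,"gripper":0.75},{"x":-0.2,"y":-0.3,"z":8,"roll":0.16,"gripper":0.75},{"x":-0.2,"y":-0.3,"z":8.5,"roll":0.16,"gripper":0.75},{"x":-0.2,"y":-0.3,"z":8.5,"roll":0.16,"gripper":0.75},{"x":-0.2,"y":-0.3,"z":8.5,"roll":0.16,"gripper":0.75},{"x":-0.2,"y":-0.3,"z":8.5,"roll":0.16,"gripper":0.75},{"x":-0.2,"y":-0.3,"z":8.5,"roll":0.16,"gripper":0.75}]}}

```text
time_s: 22.8
position: [0.4744, 0.3878, 0.0964]
orientation: [-3.134, 0.004, -3.072]
ft_force: [-0.4, 0.2, 0.0]
grip_width: 0.0642
```

```bash
python3 -c "
from h import *
go2(.473,.390,.012,183.9)
s=get_image('wrist');cv2.imwrite('pics/w15.png',s['pixels'])"
```

```text
t 22.8 P [0.4744 0.3878 0.0964] rpy [-179.58    0.22 -176.01] | x 0.16 y 0.29 z 8.43 roll 0.002 F [-0.4  0.2  0. ] g 0.0642 j6 0.62
```

View pics/w15.png

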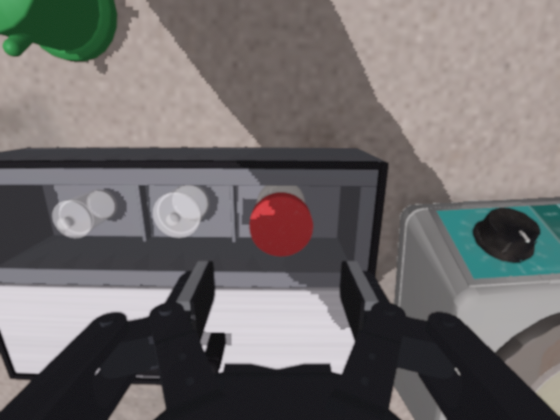

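Call:
{"api": "apply_moves", "payload": {"increments": [{"x":0.1,"y":0.3,"z":1,"roll":0,"gripper":0.75},{"x":0.1,"y":0.3,"z":2.2,"roll":0,"gripper":0.75},{"x":0.1,"y":0.3,"z":3.4,"roll":0,"gripper":0.75},{"x":0.1,"y":0.3,"z":4.6,"roll":0,"gripper":0.75},{"x":0.1,"y":0.3,"z":5.8,"roll":0,"gripper":0.75},{"x":0.1,"y":0.3,"z":6.8,"roll":0,"gripper":0.75},{"x":0.1,"y":0.3,"z":7.6,"roll":0,"gripper":0.75},{"x":0.1,"y":0.3,"z":8.2,"roll":0,"gripper":0.75},{"x":0.1,"y":0.3,"z":8.4,"roll":0,"gripper":0.75},{"x":0.1,"y":0.3,"z":8.4,"roll":0,"gripper":0.75}]}}

```text
time_s: 23.85
position: [0.4732, 0.3898, 0.0116]
orientation: [-3.134, 0.003, -3.072]
ft_force: [0.3, -0.3, 0.4]
grip_width: 0.0639
```

Call:
{"api": "apply_moves", "payload": {"increments": [{"x":0,"y":0,"z":0,"roll":0,"gripper":0.3},{"x":0,"y":0,"z":0,"roll":0,"gripper":0.3},{"x":0,"y":0,"z":0,"roll":0,"gripper":0.3},{"x":0,"y":0,"z":0,"roll":0,"gripper":0.3},{"x":0,"y":0,"z":0,"roll":0,"gripper":0.3},{"x":0,"y":0,"z":0,"roll":0,"gripper":0.3},{"x":0,"y":0,"z":0,"roll":0,"gripper":0.3},{"x":0,"y":0,"z":0,"roll":0,"gripper":0.3},{"x":0,"y":0,"z":0,"roll":0,"gripper":0.3},{"x":0,"y":0,"z":0,"roll":0,"gripper":0.3}]}}

```text
time_s: 24.85
position: [0.4736, 0.3901, 0.0125]
orientation: [-3.134, 0.004, -3.072]
ft_force: [-0.5, -0.9, 5.4]
grip_width: 0.043
```

```bash
python3 -c "
from h import *
go2(.473,.390,.012,183.9)
s=get_image('wrist');cv2.imwrite('pics/w16.png',s['pixels'])"
```

```text
t 24.85 P [0.4736 0.3901 0.0125] rpy [-179.59    0.23 -176.02] | x 0.07 y -0.01 z 0.05 roll 0.001 F [-0.5 -0.9  5.4] g 0.043 j6 0.62
```

View pics/w16.png

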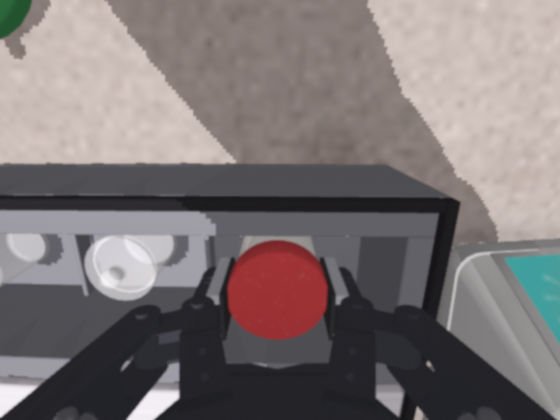

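Call:
{"api": "apply_moves", "payload": {"increments": [{"x":0,"y":0,"z":-1,"roll":0,"gripper":0.3},{"x":0,"y":0,"z":-2,"roll":0,"gripper":0.3},{"x":0,"y":0,"z":-3.5,"roll":0,"gripper":0.3},{"x":0,"y":0,"z":-5,"roll":0,"gripper":0.3},{"x":0,"y":0,"z":-7,"roll":0,"gripper":0.3},{"x":0,"y":0,"z":-9,"roll":0,"gripper":0.3},{"x":0,"y":0,"z":-11,"roll":0,"gripper":0.3},{"x":0,"y":0,"z":-13,"roll":0,"gripper":0.3},{"x":0,"y":0,"z":-14,"roll":0,"gripper":0.3},{"x":0,"y":0,"z":-14,"roll":0,"gripper":0.3}]}}

```text
time_s: 25.9
position: [0.4734, 0.3915, 0.1538]
orientation: [-3.135, 0.005, -3.072]
ft_force: [0.8, 0.3, -1.5]
grip_width: 0.0431
```

```bash
python3 -c "
from h import *
go2(.4515,-.027,.15,183.9)
s=get_image('scene');cv2.imwrite('pics/s16.png',s['pixels'])"
```

```text
t 25.9 P [0.4734 0.3915 0.1538] rpy [-179.64    0.31 -176.02] | x 5.09 y -41.59 z 0.61 roll 0.001 F [ 0.8  0.3 -1.5] g 0.0431 j6 0.63
```

View pics/s16.png

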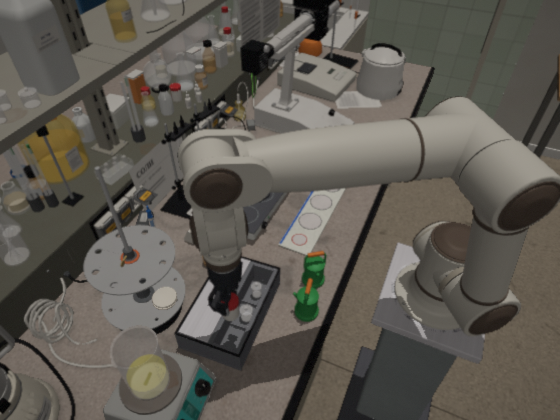

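Jar is lifted. I carry it in an arc over to the board.

Call:
{"api": "apply_moves", "payload": {"increments": [{"x":0.4,"y":-2.5,"z":0,"roll":0,"gripper":0.3},{"x":0.9,"y":-6.5,"z":0,"roll":0,"gripper":0.3},{"x":1.4,"y":-11,"z":0,"roll":0,"gripper":0.3},{"x":2.0,"y":-15.5,"z":0,"roll":0,"gripper":0.3},{"x":2.5,"y":-20,"z":0,"roll":0,"gripper":0.3},{"x":3.1,"y":-24.5,"z":0,"roll":0,"gripper":0.3},{"x":3.7,"y":-29,"z":0,"roll":0,"gripper":0.3},{"x":4.3,"y":-33.5,"z":0,"roll":0,"gripper":0.3},{"x":4.8,"y":-38,"z":0,"roll":0,"gripper":0.3},{"x":5.1,"y":-41.6,"z":0,"roll":0,"gripper":0.3}]}}

```text
time_s: 26.95
position: [0.4497, -0.0297, 0.1538]
orientation: [-3.133, 0.002, -3.073]
ft_force: [1.0, 0.3, -1.9]
grip_width: 0.0435
```

Call:
{"api": "apply_moves", "payload": {"increments": [{"x":0,"y":0,"z":2,"roll":0,"gripper":0.3},{"x":0,"y":0,"z":4,"roll":0,"gripper":0.3},{"x":0,"y":0,"z":6,"roll":0,"gripper":0.3},{"x":0,"y":0,"z":8,"roll":0,"gripper":0.3},{"x":0,"y":0,"z":8,"roll":0,"gripper":0.3},{"x":0,"y":0,"z":8,"roll":0,"gripper":0.3},{"x":0,"y":0,"z":8,"roll":0,"gripper":0.3},{"x":0,"y":0,"z":8,"roll":0,"gripper":0.3},{"x":0,"y":0,"z":8,"roll":0,"gripper":0.3},{"x":0,"y":0,"z":8,"roll":0,"gripper":0.3}]}}

```text
time_s: 27.95
position: [0.4513, -0.0282, 0.0752]
orientation: [-3.134, 0.004, -3.072]
ft_force: [-0.3, 0.8, -1.3]
grip_width: 0.0434
```

```bash
python3 -c "
from h import *
go2(.4515,-.027,.0135,183.9)
s=shot('wrist','w17')"
```

```text
t 27.95 P [ 0.4513 -0.0282  0.0752] rpy [-179.54    0.2  -176.02] | x -0.01 y 0.17 z 6.17 roll 0.001 F [-0.3  0.8 -1.3] g 0.0434 j6 -0.13
```

View pics/w17.png

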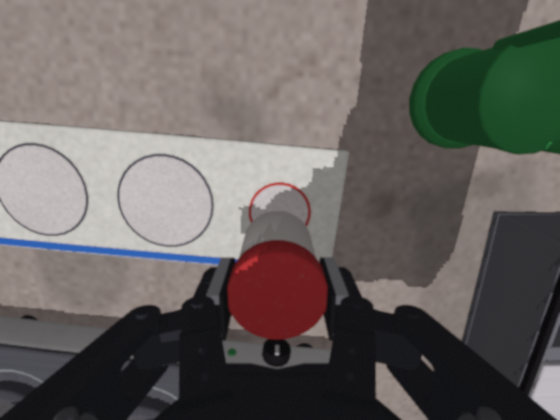

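Call:
{"api": "apply_moves", "payload": {"increments": [{"x":0,"y":0.1,"z":1.2,"roll":0,"gripper":0.3},{"x":0,"y":0.1,"z":2.4,"roll":0,"gripper":0.3},{"x":0,"y":0.1,"z":3.6,"roll":0,"gripper":0.3},{"x":0,"y":0.1,"z":4.6,"roll":0,"gripper":0.3},{"x":0,"y":0.1,"z":5.3,"roll":0,"gripper":0.3},{"x":0,"y":0.1,"z":5.8,"roll":0,"gripper":0.3},{"x":0,"y":0.1,"z":6.0,"roll":0,"gripper":0.3},{"x":0,"y":0.1,"z":6.1,"roll":0,"gripper":0.3},{"x":0,"y":0.1,"z":6.15,"roll":0,"gripper":0.3},{"x":0,"y":0.1,"z":6.15,"roll":0,"gripper":0.3}]}}

```text
time_s: 29.0
position: [0.4514, -0.0277, 0.0135]
orientation: [-3.134, 0.003, -3.072]
ft_force: [0.4, -0.1, -1.5]
grip_width: 0.0434
```

```bash
python3 -c "
from h import *
go2(.4515,-.027,.0135,183.9)
s=shot('wrist','w18')"
```

```text
t 29.0 P [ 0.4514 -0.0277  0.0135] rpy [-179.54    0.19 -176.02] | x -0.02 y 0.07 z 0.00 roll 0.001 F [ 0.4 -0.1 -1.5] g 0.0434 j6 -0.13
```

View pics/w18.png

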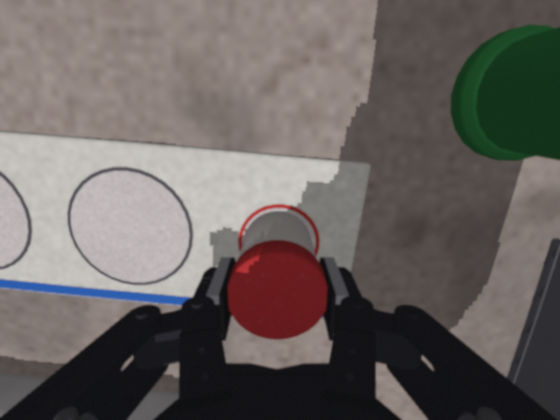

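The jar sits in the red ring and Fz still carries its weight, so it's about 1 mm up. I lower 1.5 mm, open gently, then rise.

Call:
{"api": "apply_moves", "payload": {"increments": [{"x":0,"y":0,"z":0.05,"roll":0,"gripper":0.3},{"x":0,"y":0,"z":0.1,"roll":0,"gripper":0.3},{"x":0,"y":0,"z":0.15,"roll":0,"gripper":0.3},{"x":0,"y":0,"z":0.15,"roll":0,"gripper":0.55},{"x":0,"y":0,"z":0.1,"roll":0,"gripper":0.65},{"x":0,"y":0,"z":0,"roll":0,"gripper":0.75},{"x":0,"y":0,"z":0,"roll":0,"gripper":0.75},{"x":0,"y":0,"z":0,"roll":0,"gripper":0.75},{"x":0,"y":0,"z":-2,"roll":0,"gripper":0.75},{"x":0,"y":0,"z":-4,"roll":0,"gripper":0.75}]}}

```text
time_s: 30.05
position: [0.4505, -0.0274, 0.0533]
orientation: [-3.134, 0.002, -3.072]
ft_force: [-0.7, -0.5, 0.4]
grip_width: 0.0642
```

Call:
{"api": "apply_moves", "payload": {"increments": [{"x":0,"y":0,"z":-3,"roll":-0.15,"gripper":0.75},{"x":0,"y":0,"z":-6,"roll":-0.3,"gripper":0.75},{"x":0,"y":0,"z":-9,"roll":-0.45,"gripper":0.75},{"x":0,"y":0,"z":-12,"roll":-0.6,"gripper":0.75},{"x":0,"y":0,"z":-14,"roll":-0.6,"gripper":0.6},{"x":0,"y":0,"z":-14,"roll":-0.6,"gripper":0.6},{"x":0,"y":0,"z":-14,"roll":-0.6,"gripper":0.6},{"x":0,"y":0,"z":-14,"roll":-0.6,"gripper":0.6},{"x":0,"y":0,"z":-14,"roll":-0.6,"gripper":0.6},{"x":0,"y":0,"z":-14,"roll":-0.6,"gripper":0.6}]}}

```text
time_s: 31.05
position: [0.4502, -0.0263, 0.1925]
orientation: [-3.134, -0.003, -2.472]
ft_force: [-0.7, 0.7, 0.2]
grip_width: 0.0516
```

```bash
python3 -c "
from h import *
tilt();go2(.5635,.3195,.18,93.9)
s=shot('wrist','w19')
t=shot('top','t19')"
```

```text
toolz [ 0.0022 -0.0077 -1.    ] radial 0.0026 tang -0.0076 j [-0.053 -0.155 -0.077  1.646 -0.008 -0.722]
t 31.05 P [ 0.4502 -0.0263  0.1925] rpy [-179.57   -0.18 -141.65] | x -30.34 y 20.10 z 1.01 roll 2.172 F [-0.7  0.7  0.2] g 0.0516 j6 -0.72
```

View pics/w19.png

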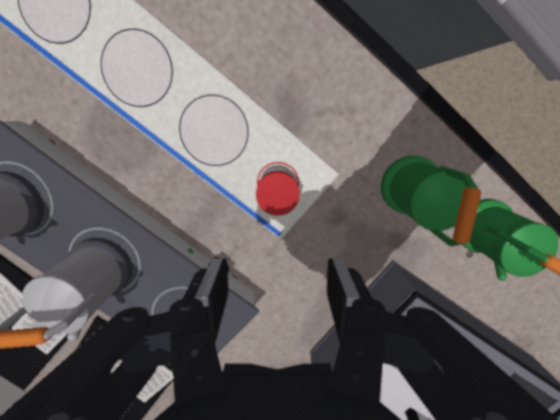

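```bash
cat >> m.py <<'E'
def jar(q,zt=.070):
    hsv=cv2.cvtColor(q['pixels'],cv2.COLOR_BGR2HSV)
    m=cv2.inRange(hsv,np.array((0,150,50)),np.array((6,255,255)))|cv2.inRange(hsv,np.array((172,150,50)),np.array((180,255,255)))
    c=max(cv2.findContours(m,0,1)[0],key=cv2.contourArea); X=atz(q,c.reshape(-1,2),zt)[:,:2].astype(np.float32)
    return cv2.minEnclosingCircle(X)
E
python3 -c "
from m import *
print(jar(get_image('wrist')))"
```

```text
((0.44942644238471985, -0.028978504240512848), 0.022026002407073975)
```

Call:
{"api": "apply_moves", "payload": {"increments": [{"x":-1,"y":0.5,"z":0,"roll":0.15,"gripper":0.6},{"x":-3,"y":2,"z":0,"roll":0.3,"gripper":0.6},{"x":-6,"y":4,"z":0,"roll":0.45,"gripper":0.6},{"x":-9,"y":6,"z":0,"roll":0.6,"gripper":0.6},{"x":-12,"y":8,"z":0,"roll":0.75,"gripper":0.6},{"x":-15,"y":10,"z":0,"roll":0.9,"gripper":0.6},{"x":-18.5,"y":12,"z":0,"roll":1.05,"gripper":0.6},{"x":-22,"y":14.5,"z":0,"roll":1.2,"gripper":0.6},{"x":-26,"y":17,"z":0,"roll":1.35,"gripper":0.6},{"x":-29.5,"y":19.5,"z":0,"roll":1.5,"gripper":0.6}]}}

```text
time_s: 32.2
position: [0.5613, 0.3116, 0.1906]
orientation: [-3.139, 0.008, 2.306]
ft_force: [0.7, 0.2, 0.6]
grip_width: 0.0514
```

```bash
python3 -c "
from m import *
go2(.5635,.3195,.16,93.9)"
```

```text
t 32.2 P [0.5613 0.3116 0.1906] rpy [-179.85    0.47  132.14] | x 0.46 y 0.70 z 3.06 roll 0.667 F [0.7 0.2 0.6] g 0.0514 j6 1.35
```

Call:
{"api": "apply_moves", "payload": {"increments": [{"x":0.5,"y":0.7,"z":0.5,"roll":0.15,"gripper":0.5},{"x":0.5,"y":0.7,"z":1,"roll":0.3,"gripper":0.5},{"x":0.5,"y":0.7,"z":2,"roll":0.45,"gripper":0.5},{"x":0.5,"y":0.7,"z":3,"roll":0.6,"gripper":0.5},{"x":0.5,"y":0.7,"z":3,"roll":0.667,"gripper":0.5},{"x":0.5,"y":0.7,"z":3,"roll":0.667,"gripper":0.5},{"x":0.5,"y":0.7,"z":3,"roll":0.667,"gripper":0.5},{"x":0.5,"y":0.7,"z":3,"roll":0.667,"gripper":0.5},{"x":0.5,"y":0.7,"z":3,"roll":0.667,"gripper":0.5},{"x":0.5,"y":0.7,"z":3,"roll":0.667,"gripper":0.5}]}}

```text
time_s: 33.2
position: [0.5628, 0.3179, 0.1611]
orientation: [3.138, 0.008, 1.646]
ft_force: [0.1, 0.1, 0.0]
grip_width: 0.0429
```

```bash
python3 -c "
from m import *
p=shot('wrist','w20')
print('handle',seg(p,(0,0,0),(180,255,50),(255,120,300,320),.114))
go2(.5635,.3195,.0595,93.9)"
```

```text
handle (1201, array([0.5644, 0.3231]), np.float64(93.9), array([0.009, 0.08 ]))
t 33.25 P [0.5628 0.3179 0.1611] rpy [179.82   0.45  94.3 ] | x 0.24 y 0.05 z 10.16 roll 0.007 F [-0.1 -0.6  0.8] g 0.043 j6 2.01
```

View pics/w20.png

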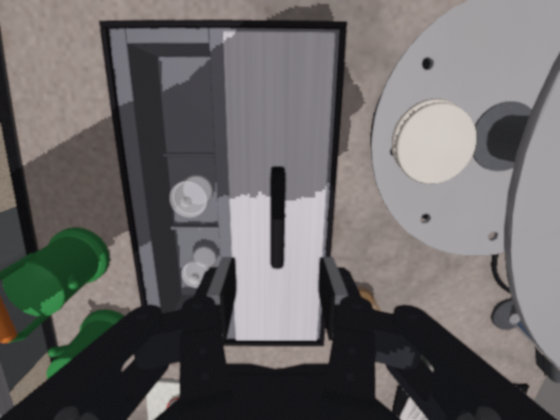

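Handle centred at column 278. I descend and grip.

Call:
{"api": "apply_moves", "payload": {"increments": [{"x":0.2,"y":0.1,"z":2,"roll":0.007,"gripper":0.5},{"x":0.2,"y":0.1,"z":4,"roll":0.007,"gripper":0.5},{"x":0.2,"y":0.1,"z":5.5,"roll":0.007,"gripper":0.5},{"x":0.2,"y":0.1,"z":6.8,"roll":0.007,"gripper":0.5},{"x":0.2,"y":0.1,"z":8,"roll":0.007,"gripper":0.5},{"x":0.2,"y":0.1,"z":9,"roll":0.007,"gripper":0.5},{"x":0.2,"y":0.1,"z":9.6,"roll":0.007,"gripper":0.5},{"x":0.2,"y":0.1,"z":9.9,"roll":0.007,"gripper":0.5},{"x":0.2,"y":0.1,"z":10,"roll":0.007,"gripper":0.5},{"x":0.2,"y":0.1,"z":10,"roll":0.007,"gripper":0.5}]}}

```text
time_s: 34.25
position: [0.5641, 0.3193, 0.0613]
orientation: [3.138, 0.008, 1.638]
ft_force: [0.6, 0.4, -0.3]
grip_width: 0.0425
```

Call:
{"api": "apply_moves", "payload": {"increments": [{"x":0,"y":0,"z":0,"roll":0,"gripper":0.0},{"x":0,"y":0,"z":0,"roll":0,"gripper":0.0},{"x":0,"y":0,"z":0,"roll":0,"gripper":0.0},{"x":0,"y":0,"z":0,"roll":0,"gripper":0.0},{"x":0,"y":0,"z":0,"roll":0,"gripper":0.0},{"x":0,"y":0,"z":0,"roll":0,"gripper":0.0},{"x":0,"y":0,"z":0,"roll":0,"gripper":0.0},{"x":0,"y":0,"z":0,"roll":0,"gripper":0.0},{"x":0,"y":0,"z":0,"roll":0,"gripper":0.0},{"x":0,"y":0,"z":0,"roll":0,"gripper":0.0}]}}

```text
time_s: 35.25
position: [0.5642, 0.3192, 0.0615]
orientation: [3.138, 0.008, 1.638]
ft_force: [-0.5, -0.5, 5.1]
grip_width: 0.0103
```

```bash
python3 -c "
from m import *
p=shot('wrist','w21')
go2(.4783,.3134,.0612,93.9)"
```

```text
t 35.3 P [0.5642 0.3193 0.0615] rpy [179.78   0.44  93.87] | x -0.00 y -8.61 z -0.00 roll -0.001 F [ 0.2 -0.7  5.2] g 0.0108 j6 2.02
```

Call:
{"api": "apply_moves", "payload": {"increments": [{"x":0,"y":-0.5,"z":-0.05,"roll":0,"gripper":0.0},{"x":0,"y":-1.5,"z":-0.05,"roll":0,"gripper":0.0},{"x":0,"y":-2.7,"z":-0.05,"roll":0,"gripper":0.0},{"x":0,"y":-3.9,"z":-0.05,"roll":0,"gripper":0.0},{"x":0,"y":-5.1,"z":-0.05,"roll":0,"gripper":0.0},{"x":0,"y":-6.3,"z":-0.05,"roll":0,"gripper":0.0},{"x":0,"y":-7.4,"z":-0.05,"roll":0,"gripper":0.0},{"x":0,"y":-8.2,"z":0,"roll":0,"gripper":0.0},{"x":0,"y":-8.6,"z":0,"roll":0,"gripper":0.0},{"x":0,"y":-8.6,"z":0,"roll":0,"gripper":0.0}]}}

```text
time_s: 36.3
position: [0.4774, 0.3135, 0.0615]
orientation: [3.138, 0.007, 1.639]
ft_force: [0.2, 0.2, 7.0]
grip_width: 0.0108
```

```bash
python3 -c "
from m import *
go2(.4783,.3134,.0612,93.9)"
```

```text
t 36.3 P [0.4774 0.3135 0.0615] rpy [179.79   0.42  93.9 ] | x -0.02 y 0.09 z 0.03 roll -0.000 F [0.2 0.2 7. ] g 0.0108 j6 2.09
```

Call:
{"api": "apply_moves", "payload": {"increments": [{"x":0,"y":0,"z":0,"roll":0,"gripper":0.2},{"x":0,"y":0,"z":0,"roll":0,"gripper":0.4},{"x":0,"y":0,"z":0,"roll":0,"gripper":0.5},{"x":0,"y":0,"z":0,"roll":0,"gripper":0.5},{"x":0,"y":0,"z":-2,"roll":0,"gripper":0.5},{"x":0,"y":0,"z":-5,"roll":0,"gripper":0.5},{"x":0,"y":0,"z":-8,"roll":0,"gripper":0.5},{"x":0,"y":0,"z":-11,"roll":0,"gripper":0.5},{"x":0,"y":0,"z":-13,"roll":0,"gripper":0.5},{"x":0,"y":0,"z":-13,"roll":0,"gripper":0.5}]}}

```text
time_s: 37.3
position: [0.4786, 0.315, 0.1937]
orientation: [3.135, 0.006, 1.638]
ft_force: [-0.4, 0.5, 0.7]
grip_width: 0.0426
```

```bash
python3 -c "
from m import *
p=shot('wrist','w22')
print('handle',seg(p,(0,0,0),(180,255,50),(255,120,300,260),.114))
C=cloud(p)
for u,v in [(262,80),(262,200),(262,240),(300,80),(300,200),(300,240)]: print(C[v,u].round(4))
go2(.6,-.24,.2,105)"
```

```text
handle (852, array([0.4787, 0.3168]), np.float64(93.9), array([0.008, 0.08 ]))
[0.4606 0.42   0.0794]
[0.4664 0.3116 0.0795]
[0.4687 0.2691 0.0792]
[0.4936 0.4224 0.0782]
[0.5035 0.3138 0.0788]
[0.5073 0.2718 0.0798]
t 37.35 P [0.4782 0.3147 0.1917] rpy [179.74   0.4   93.87] | x -56.17 y 8.41 z -0.40 roll -0.194 F [ 0.4 -0.3  0. ] g 0.0429 j6 2.09
```

View pics/w22.png

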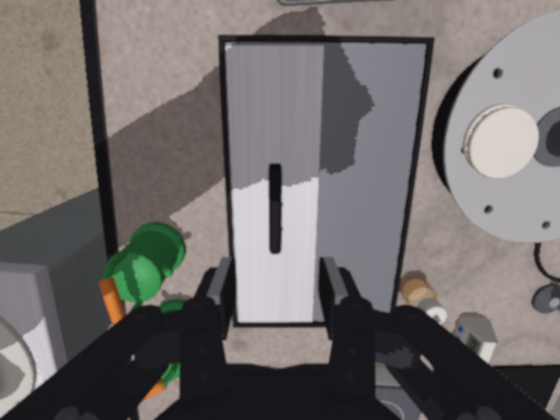

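The plate is home: handle at (.4787,.3168) against (.4791,.3158) at the start, and flat. Canisters next; I locate them again.

Call:
{"api": "apply_moves", "payload": {"increments": [{"x":-2,"y":0,"z":-2,"roll":0,"gripper":0.5},{"x":-6,"y":0,"z":-4,"roll":0,"gripper":0.5},{"x":-11,"y":0,"z":-5.5,"roll":0,"gripper":0.5},{"x":-16,"y":0,"z":-5.5,"roll":0,"gripper":0.5},{"x":-21,"y":0,"z":-5.5,"roll":0,"gripper":0.5},{"x":-26,"y":1,"z":-5.5,"roll":0,"gripper":0.5},{"x":-31,"y":2,"z":-5.5,"roll":0,"gripper":0.5},{"x":-36,"y":3,"z":-5.5,"roll":-0.05,"gripper":0.5},{"x":-41,"y":5,"z":-5.5,"roll":-0.1,"gripper":0.5},{"x":-46,"y":6,"z":-5.5,"roll":-0.15,"gripper":0.5}]}}

```text
time_s: 38.35
position: [0.5659, -0.1328, 0.2477]
orientation: [3.141, 0.007, 1.79]
ft_force: [0.9, 0.3, -0.1]
grip_width: 0.0426
```

```bash
python3 -c "
from m import *
p=shot('wrist','w23'); t=shot('top','t23')
go2(.59,-.24,.22,105);tilt()
"
```

```text
t 38.45 P [ 0.5661 -0.1358  0.2462] rpy [-179.88    0.44  102.27] | x -10.67 y 0.13 z 2.71 roll -0.048 F [0.3 0.8 0.1] g 0.0428 j6 1.13
toolz [-4.0e-04 -7.9e-03 -1.0e+00] radial 0.0015 tang -0.0078 j [-0.231  0.188  0.376  1.758 -0.008  1.125]
```

View pics/w23.png

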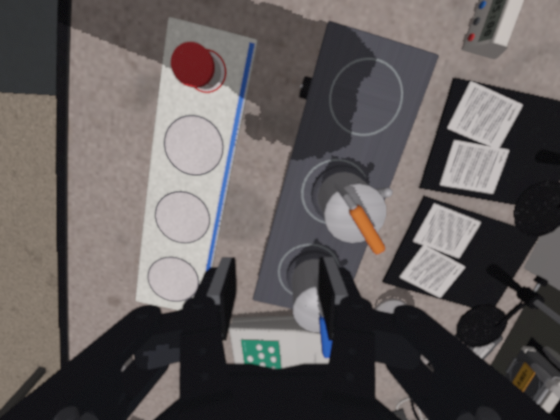

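View pics/t23.png

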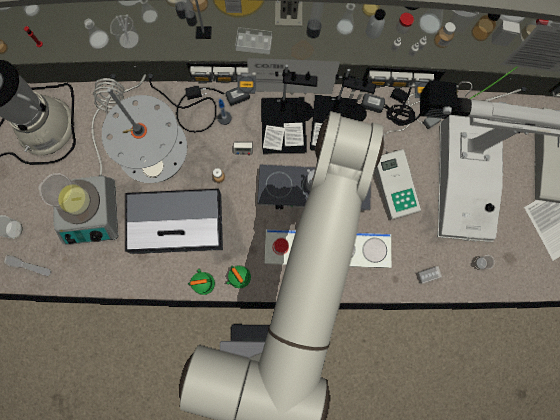

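```bash
cat >> m.py <<'E'
def bar(p,col,box=(0,0,560,420)):
    lo,hi=((5,150,60),(20,255,255)) if col=='o' else ((100,120,40),(125,255,255))
    hsv=cv2.cvtColor(p['pixels'],cv2.COLOR_BGR2HSV); m=cv2.inRange(hsv,np.array(lo),np.array(hi))
    C=cloud(p); m&=((C[...,2]>.15)&(C[...,2]<.21)).astype(np.uint8)*255 if True else m
    k=np.zeros_like(m);u0,v0,u1,v1=box;k[v0:v1,u0:u1]=m[v0:v1,u0:u1]
    n,l,s,c=cv2.connectedComponentsWithStats(k)
    if n<2: return None
    i=1+np.argmax(s[1:,4]); v,u=np.nonzero(l==i)
    X=C[v,u]; z=np.percentile(X[:,2],70)
    Y=atz(p,np.c_[u,v],.181)[:,:2].astype(np.float32); r=cv2.minAreaRect(Y); b=cv2.boxPoints(r)
    e=max(((b[j]-b[(j+1)%4]) for j in range(4)),key=np.linalg.norm)
    return len(u),'med3d',np.median(X,0).round(4),'z70',z.round(4),'rect',np.round(r[0],4),np.round(r[1],4),'barangle',np.degrees(np.arctan2(e[1],e[0])).round(1)%180
E
python3 -c "
from m import *
p=get_image('wrist');
print(bar(p,'o'));print(bar(p,'b'))
t=get_image('top');print(bar(t,'o'));print(bar(t,'b'))
"
```

```text
(622, 'med3d', array([ 0.6454, -0.1308,  0.1803]), 'z70', np.float64(0.1807), 'rect', array([ 0.6453, -0.1312]), array([0.0107, 0.0474]), 'barangle', np.float32(135.7))
(168, 'med3d', array([ 0.6411, -0.2523,  0.1803]), 'z70', np.float64(0.1806), 'rect', array([ 0.6398, -0.2457]), array([0.0075, 0.048 ]), 'barangle', np.float32(110.7))
(3, 'med3d', array([ 1.1354, -0.6727,  0.1708]), 'z70', np.float64(0.171), 'rect', array([ 1.1296, -0.6681]), array([0.    , 0.0072]), 'barangle', np.float32(95.3))
(5, 'med3d', array([0.8803, 0.1668, 0.1616]), 'z70', np.float64(0.1633), 'rect', array([0.8721, 0.1635]), array([0.0066, 0.003 ]), 'barangle', np.float32(2.5))
```

```bash
python3 -c "
from m import *
go2(.645,-.1315,.19,136)
"
```

```text
t 38.55 P [ 0.5653 -0.1318  0.2474] rpy [-179.94    0.39  102.32] | x -1.63 y 7.80 z 5.75 roll -0.588 F [ 0.  -0.1 -0. ] g 0.0424 j6 1.13
```

Call:
{"api": "apply_moves", "payload": {"increments": [{"x":-0.2,"y":1,"z":0,"roll":-0.12,"gripper":0.5},{"x":-0.5,"y":2.5,"z":0,"roll":-0.24,"gripper":0.5},{"x":-0.9,"y":4,"z":1,"roll":-0.36,"gripper":0.5},{"x":-1.3,"y":6,"z":2,"roll":-0.48,"gripper":0.5},{"x":-1.6,"y":7.8,"z":3,"roll":-0.588,"gripper":0.5},{"x":-1.6,"y":7.8,"z":4.5,"roll":-0.588,"gripper":0.5},{"x":-1.6,"y":7.8,"z":5.7,"roll":-0.588,"gripper":0.5},{"x":-1.6,"y":7.8,"z":5.7,"roll":-0.588,"gripper":0.5},{"x":-1.6,"y":7.8,"z":5.7,"roll":-0.588,"gripper":0.5},{"x":-1.6,"y":7.8,"z":5.7,"roll":-0.588,"gripper":0.5}]}}

```text
time_s: 39.55
position: [0.6455, -0.1294, 0.1938]
orientation: [-3.139, 0.009, 2.377]
ft_force: [-1.1, 0.6, -0.2]
grip_width: 0.0431
```

```bash
python3 -c "
from m import *
p=shot('wrist','w24')
print(bar(p,'o'))
go2(.645,-.1315,.126,136)
"
```

```text
(989, 'med3d', array([ 0.6453, -0.1305,  0.1803]), 'z70', np.float64(0.1806), 'rect', array([ 0.6455, -0.1312]), array([0.0102, 0.0465]), 'barangle', np.float32(136.3))
t 39.6 P [ 0.6456 -0.1296  0.1938] rpy [-179.86    0.52  136.18] | x -0.02 y -0.16 z 6.78 roll 0.003 F [-0.7  0.4  0.3] g 0.0426 j6 0.57
```

View pics/w24.png

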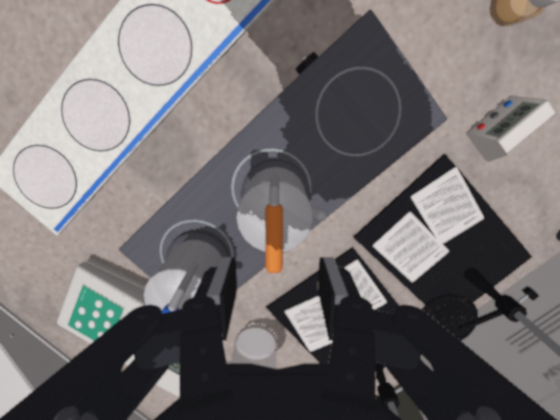

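Call:
{"api": "apply_moves", "payload": {"increments": [{"x":0,"y":-0.1,"z":1,"roll":0,"gripper":0.5},{"x":0,"y":-0.1,"z":2,"roll":0,"gripper":0.5},{"x":0,"y":-0.1,"z":3,"roll":0,"gripper":0.5},{"x":0,"y":-0.1,"z":4,"roll":0,"gripper":0.5},{"x":0,"y":-0.1,"z":5,"roll":0,"gripper":0.5},{"x":0,"y":-0.1,"z":5.8,"roll":0,"gripper":0.5},{"x":0,"y":-0.1,"z":6.4,"roll":0,"gripper":0.5},{"x":0,"y":-0.1,"z":6.7,"roll":0,"gripper":0.5},{"x":0,"y":-0.1,"z":6.8,"roll":0,"gripper":0.5},{"x":0,"y":-0.1,"z":6.8,"roll":0,"gripper":0.5}]}}

```text
time_s: 40.6
position: [0.6451, -0.1313, 0.125]
orientation: [-3.139, 0.008, 2.376]
ft_force: [-0.3, 0.4, 0.7]
grip_width: 0.0427
```

Call:
{"api": "apply_moves", "payload": {"increments": [{"x":0,"y":0,"z":0,"roll":0,"gripper":0.3},{"x":0,"y":0,"z":0,"roll":0,"gripper":0.15},{"x":0,"y":0,"z":0,"roll":0,"gripper":0.0},{"x":0,"y":0,"z":0,"roll":0,"gripper":0.0},{"x":0,"y":0,"z":0,"roll":0,"gripper":0.0},{"x":0,"y":0,"z":0,"roll":0,"gripper":0.0},{"x":0,"y":0,"z":0,"roll":0,"gripper":0.0},{"x":0,"y":0,"z":0,"roll":0,"gripper":0.0},{"x":0,"y":0,"z":0,"roll":0,"gripper":0.0},{"x":0,"y":0,"z":0,"roll":0,"gripper":0.0}]}}

```text
time_s: 41.6
position: [0.6451, -0.1315, 0.1252]
orientation: [-3.139, 0.009, 2.376]
ft_force: [-1.2, -1.8, 4.8]
grip_width: 0.011
```

```bash
python3 -c "
from m import *
p=shot('wrist','w25')
s=get_image('scene');cv2.imwrite('pics/s25.png',cv2.resize(s['pixels'][100:280,180:380],None,fx=3.5,fy=3.3))
go2(.645,-.1315,.126,136)
"
```

```text
t 41.7 P [ 0.6451 -0.1315  0.1252] rpy [-179.82    0.49  136.15] | x 0.01 y -0.01 z -0.08 roll 0.003 F [-1.7 -1.3  5.6] g 0.011 j6 0.57
```

View pics/w25.png

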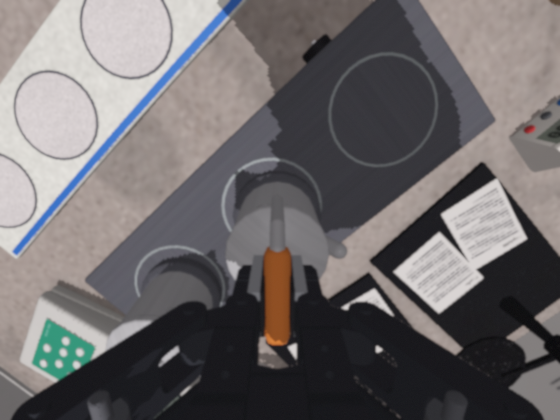

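View pics/s25.png

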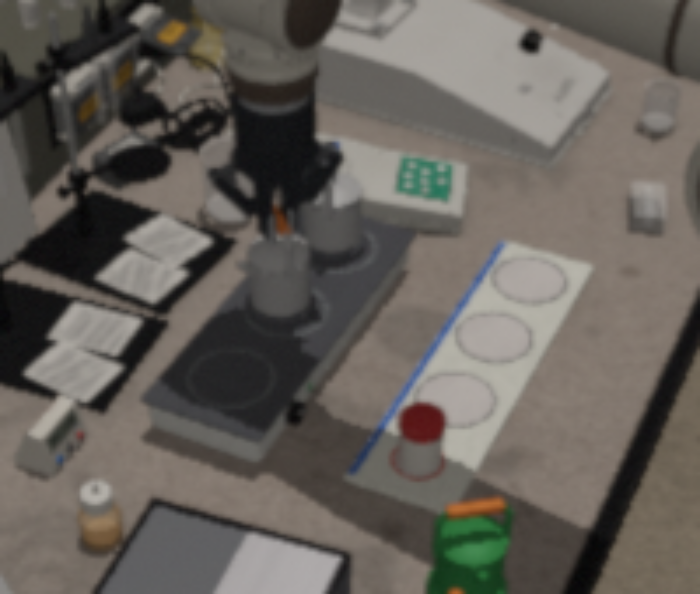

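Gripped, and the spout shows at (337,248), pointing along +46°. I lift and carry it to place 2.

Call:
{"api": "apply_moves", "payload": {"increments": [{"x":0,"y":0,"z":-0.5,"roll":0,"gripper":0.0},{"x":0,"y":0,"z":-1,"roll":0,"gripper":0.0},{"x":0,"y":0,"z":-1.7,"roll":0,"gripper":0.0},{"x":0,"y":0,"z":-2.4,"roll":0,"gripper":0.0},{"x":0,"y":0,"z":-3.1,"roll":0,"gripper":0.0},{"x":0,"y":0,"z":-3.7,"roll":0,"gripper":0.0},{"x":0,"y":0,"z":-4,"roll":0,"gripper":0.0},{"x":0,"y":0,"z":-4,"roll":0,"gripper":0.0},{"x":0,"y":0,"z":-4,"roll":0,"gripper":0.0},{"x":0,"y":0,"z":-4,"roll":0,"gripper":0.0}]}}

```text
time_s: 42.7
position: [0.6447, -0.131, 0.1643]
orientation: [-3.138, 0.007, 2.376]
ft_force: [0.1, -0.5, -2.8]
grip_width: 0.0116
```

```bash
python3 -c "
from m import *
go2(.4475,-.226,.165,89)
"
```

```text
t 42.7 P [ 0.6447 -0.131   0.1643] rpy [-179.8     0.42  136.16] | x 7.64 y -20.52 z -0.05 roll 0.823 F [ 0.1 -0.5 -2.8] g 0.0116 j6 0.57
```

Call:
{"api": "apply_moves", "payload": {"increments": [{"x":0.2,"y":-0.6,"z":0,"roll":0.08,"gripper":0.0},{"x":0.8,"y":-2.2,"z":0,"roll":0.17,"gripper":0.0},{"x":1.6,"y":-4.4,"z":0,"roll":0.27,"gripper":0.0},{"x":2.6,"y":-7,"z":0,"roll":0.37,"gripper":0.0},{"x":3.6,"y":-9.8,"z":0,"roll":0.47,"gripper":0.0},{"x":4.6,"y":-12.6,"z":0,"roll":0.57,"gripper":0.0},{"x":5.6,"y":-15.2,"z":0,"roll":0.67,"gripper":0.0},{"x":6.5,"y":-17.6,"z":0,"roll":0.76,"gripper":0.0},{"x":7.2,"y":-19.5,"z":0,"roll":0.823,"gripper":0.0},{"x":7.6,"y":-20.5,"z":0,"roll":0.823,"gripper":0.0}]}}

```text
time_s: 43.7
position: [0.4468, -0.2267, 0.1649]
orientation: [3.138, 0.008, 1.552]
ft_force: [0.2, -0.3, -3.5]
grip_width: 0.011
```

Call:
{"api": "apply_moves", "payload": {"increments": [{"x":0,"y":0,"z":1,"roll":0,"gripper":0.0},{"x":0,"y":0,"z":2,"roll":0,"gripper":0.0},{"x":0,"y":0,"z":3,"roll":0,"gripper":0.0},{"x":0,"y":0,"z":4,"roll":0,"gripper":0.0},{"x":0,"y":0,"z":5,"roll":0,"gripper":0.0},{"x":0,"y":0,"z":6,"roll":0,"gripper":0.0},{"x":0,"y":0,"z":6.5,"roll":0,"gripper":0.0},{"x":0,"y":0,"z":6.5,"roll":0,"gripper":0.0},{"x":0,"y":0,"z":6.5,"roll":0,"gripper":0.0},{"x":0,"y":0,"z":6.5,"roll":0,"gripper":0.0}]}}

```text
time_s: 44.7
position: [0.4486, -0.2268, 0.1004]
orientation: [3.137, 0.008, 1.553]
ft_force: [-0.6, 0.5, -3.2]
grip_width: 0.0107
```

```bash
python3 -c "
from m import *
p=shot('wrist','w26')
go2(.4475,-.226,.080,89)
"
```

```text
t 44.75 P [ 0.4486 -0.2269  0.1004] rpy [179.74   0.47  89.  ] | x 0.10 y -0.12 z 2.03 roll -0.000 F [ 0.4 -0.3 -3.5] g 0.0109 j6 1.12
```

View pics/w26.png

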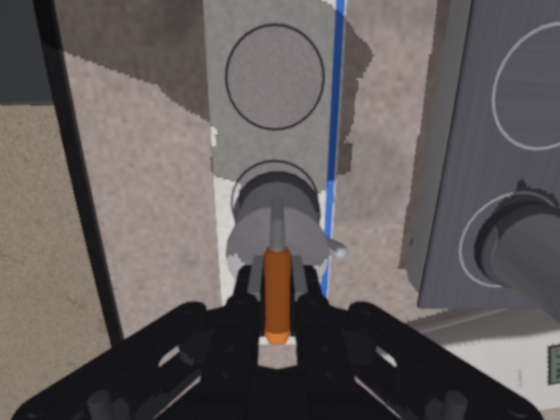

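Call:
{"api": "apply_moves", "payload": {"increments": [{"x":0.1,"y":-0.1,"z":0.5,"roll":0,"gripper":0.0},{"x":0.1,"y":-0.1,"z":1,"roll":0,"gripper":0.0},{"x":0.1,"y":-0.1,"z":1.4,"roll":0,"gripper":0.0},{"x":0.1,"y":-0.1,"z":1.7,"roll":0,"gripper":0.0},{"x":0.1,"y":-0.1,"z":1.9,"roll":0,"gripper":0.0},{"x":0.1,"y":-0.1,"z":2.0,"roll":0,"gripper":0.0},{"x":0.1,"y":-0.1,"z":2.1,"roll":0,"gripper":0.0},{"x":0.1,"y":-0.1,"z":2.1,"roll":0,"gripper":0.0},{"x":0.1,"y":-0.1,"z":2.1,"roll":0,"gripper":0.0},{"x":0.1,"y":-0.1,"z":2.1,"roll":0,"gripper":0.0}]}}

```text
time_s: 45.75
position: [0.4476, -0.2259, 0.0791]
orientation: [3.137, 0.008, 1.553]
ft_force: [0.9, 0.8, -0.2]
grip_width: 0.0112
```

```bash
python3 -c "
from m import *
p=shot('wrist','w27')
go2(.4475,-.226,.080,89)
"
```

```text
t 45.8 P [ 0.4476 -0.2259  0.0791] rpy [179.76   0.45  89.  ] | x -0.01 y -0.01 z -0.09 roll 0.000 F [ 1.6  1.  -0.4] g 0.0109 j6 1.12
```

View pics/w27.png

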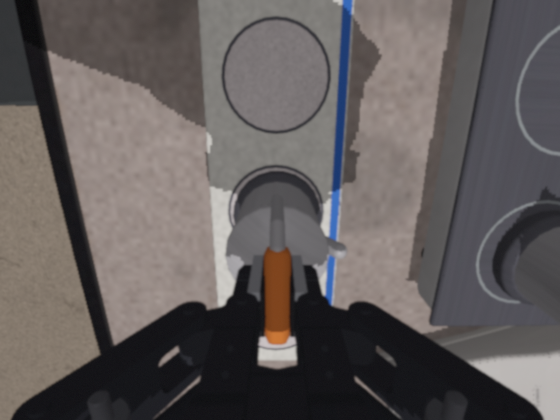

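Fz has dropped to about 0, so the canister is on the board in its ring. I release and rise.

Call:
{"api": "apply_moves", "payload": {"increments": [{"x":0,"y":0,"z":0,"roll":0,"gripper":0.15},{"x":0,"y":0,"z":0,"roll":0,"gripper":0.3},{"x":0,"y":0,"z":0,"roll":0,"gripper":0.5},{"x":0,"y":0,"z":0,"roll":0,"gripper":0.5},{"x":0,"y":0,"z":0,"roll":0,"gripper":0.5},{"x":0,"y":0,"z":-2,"roll":0,"gripper":0.5},{"x":0,"y":0,"z":-4.5,"roll":0,"gripper":0.5},{"x":0,"y":0,"z":-7.5,"roll":0,"gripper":0.5},{"x":0,"y":0,"z":-11,"roll":0,"gripper":0.5},{"x":0,"y":0,"z":-14,"roll":0,"gripper":0.5}]}}

```text
time_s: 46.8
position: [0.4469, -0.2247, 0.2205]
orientation: [3.137, 0.008, 1.553]
ft_force: [0.6, -0.6, -0.1]
grip_width: 0.0428
```

```bash
python3 -c "
from m import *
p=shot('wrist','w28'); print(bar(p,'b'))
go2(.6,-.22,.22,110)
"
```

```text
(926, 'med3d', array([ 0.6397, -0.2471,  0.1798]), 'z70', np.float64(0.1804), 'rect', array([ 0.638 , -0.2467]), array([0.0145, 0.0503]), 'barangle', np.float32(109.9))
t 46.85 P [ 0.4478 -0.2252  0.2253] rpy [179.46   0.61  89.  ] | x 0.79 y 15.20 z 0.66 roll -0.367 F [-2.3  0.2  3.1] g 0.0429 j6 1.13
```

View pics/w28.png

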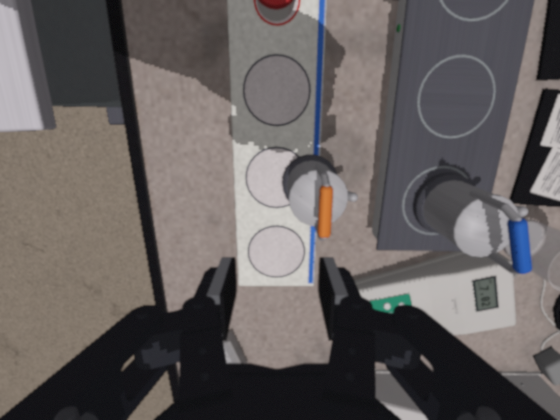

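The orange canister has been shifted about 4 cm past the stripe, apparently the announced knock. I measure it.

```bash
python3 - <<'E'
from m import *
p=shot('wrist','w29'); C=cloud(p)
hsv=cv2.cvtColor(p['pixels'],cv2.COLOR_BGR2HSV); m=cv2.inRange(hsv,np.array((5,150,60)),np.array((20,255,255)))
m[:,:280]=0;m[:150]=0;m[260:]=0;m[:,360:]=0
v,u=np.nonzero(m);X=C[v,u];X=X[X[:,2]>.09]
print(len(X),np.median(X,0),X[:,2].min(),X[:,2].max())
A=X-X.mean(0);w,V=np.linalg.eigh(A.T@A);print('axis',V[:,2].round(3))
top=X[X[:,2]>np.percentile(X[:,2],40)]
Y=atz(p,np.c_[u,v],np.median(top[:,2]))[:,:2].astype(np.float32);r=cv2.minAreaRect(Y);print(r)
b=cv2.boxPoints(r);e=max(((b[j]-b[(j+1)%4]) for j in range(4)),key=np.linalg.norm);print(np.degrees(np.arctan2(e[1],e[0]))%180)
s=get_image('scene');cv2.imwrite('pics/s29.png',cv2.resize(s['pixels'][100:280,180:380],None,fx=3.5,fy=3.3))
cv2.imwrite('pics/w29c.png',cv2.resize(p['pixels'][100:300,200:400],None,fx=3,fy=3,interpolation=cv2.INTER_CUBIC))
go2(.4475,-.226,.165,89)
# foot: dark ring pts low
for (uu,vv) in [(345,196),(352,197),(330,195),(310,160),(300,200)]: print(uu,vv,C[vv,uu].round(3))
E
```

```text
548 [ 0.48937836 -0.23041755  0.1343547 ] 0.1307201247250248 0.13631534588663774
axis [-0.007 -1.     0.007]
((0.4891820251941681, -0.23101477324962616), (0.045892298221588135, 0.01044230256229639), 89.75582885742188)
89.755844
t 46.95 P [ 0.4477 -0.2252  0.2208] rpy [179.61   0.53  89.  ] | x -0.03 y -0.06 z 5.58 roll 0.000 F [ 0.2 -0.4 -0.3] g 0.0427 j6 1.13
345 196 [ 0.523 -0.233  0.084]
352 197 [ 0.531 -0.234  0.085]
330 195 [ 0.505 -0.229  0.094]
310 160 [ 0.491 -0.203  0.031]
300 200 [ 0.474 -0.234  0.093]
```

View pics/s29.png

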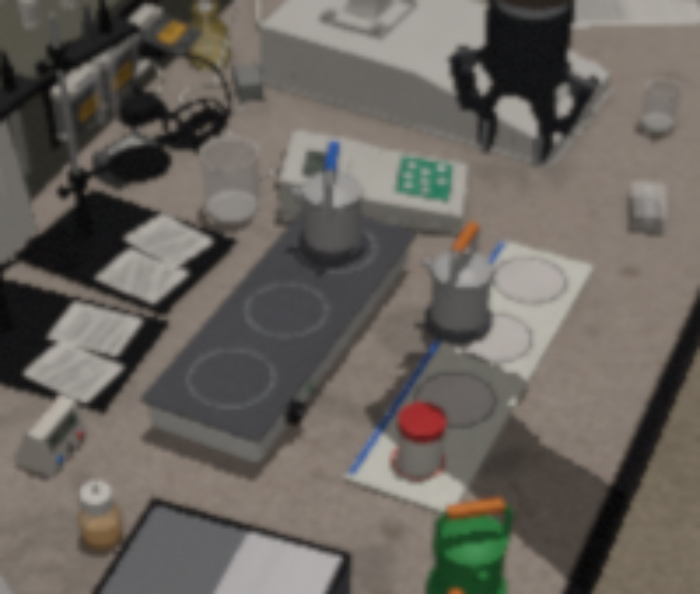

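View pics/w29c.png

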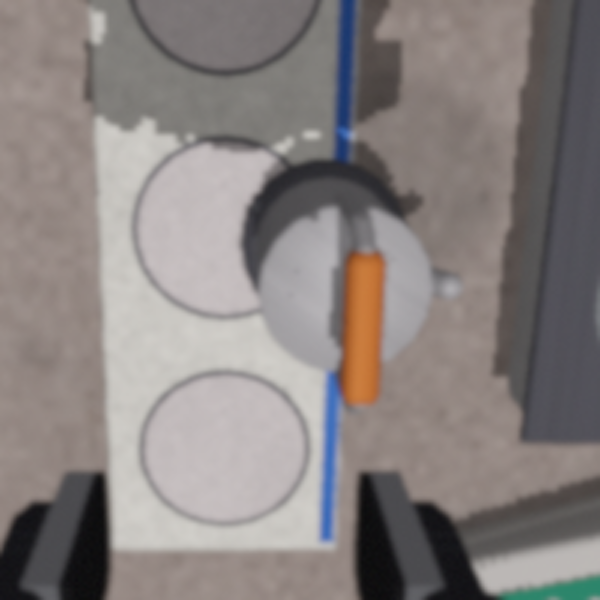

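Upright at (.489,−.231), bar angle 89.8°. I re-grip it and bring it back.

```bash
python3 -c "
from m import *
go2(.489,-.2305,.079,89.4)
"
```

```text
t 46.95 P [ 0.4477 -0.2252  0.2208] rpy [179.61   0.53  89.  ] | x -0.33 y 4.04 z 14.21 roll -0.007 F [ 0.2 -0.4 -0.3] g 0.0427 j6 1.13
```

Call:
{"api": "apply_moves", "payload": {"increments": [{"x":-0.3,"y":2,"z":0,"roll":-0.007,"gripper":0.5},{"x":-0.3,"y":4,"z":2,"roll":-0.007,"gripper":0.5},{"x":-0.3,"y":4.1,"z":4,"roll":-0.007,"gripper":0.5},{"x":-0.3,"y":4.1,"z":6,"roll":-0.007,"gripper":0.5},{"x":-0.3,"y":4.1,"z":7,"roll":-0.007,"gripper":0.5},{"x":-0.3,"y":4.1,"z":7.5,"roll":-0.007,"gripper":0.5},{"x":-0.3,"y":4.1,"z":7.5,"roll":-0.007,"gripper":0.5},{"x":-0.3,"y":4.1,"z":7.5,"roll":-0.007,"gripper":0.5},{"x":-0.3,"y":4.1,"z":7.5,"roll":-0.007,"gripper":0.5},{"x":-0.3,"y":4.1,"z":7.5,"roll":-0.007,"gripper":0.5}]}}

```text
time_s: 47.95
position: [0.4884, -0.2292, 0.1447]
orientation: [3.137, 0.008, 1.56]
ft_force: [-0.0, -1.4, 0.6]
grip_width: 0.0426
```

```bash
python3 -c "
from m import *
p=shot('wrist','w30')
go2(.489,-.2305,.079,89.4)
"
```

```text
t 48.0 P [ 0.4883 -0.2292  0.1445] rpy [179.75   0.46  89.4 ] | x -0.08 y 0.04 z 6.55 roll 0.000 F [ 0.  -0.2  0.3] g 0.0429 j6 1.15
```

View pics/w30.png

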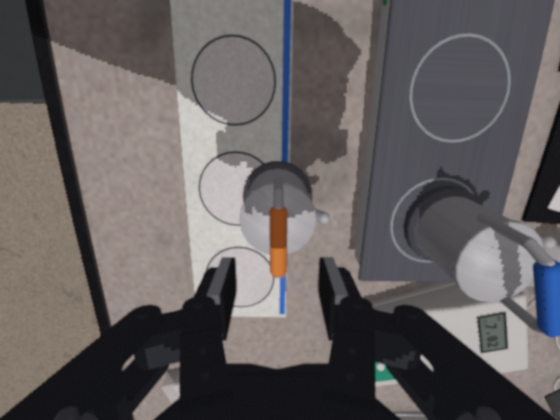

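Call:
{"api": "apply_moves", "payload": {"increments": [{"x":-0.1,"y":0,"z":1,"roll":0,"gripper":0.5},{"x":-0.1,"y":0,"z":2,"roll":0,"gripper":0.5},{"x":-0.1,"y":0,"z":3,"roll":0,"gripper":0.5},{"x":-0.1,"y":0,"z":4,"roll":0,"gripper":0.5},{"x":-0.1,"y":0,"z":5,"roll":0,"gripper":0.5},{"x":-0.1,"y":0,"z":5.8,"roll":0,"gripper":0.5},{"x":-0.1,"y":0,"z":6.3,"roll":0,"gripper":0.5},{"x":-0.1,"y":0,"z":6.5,"roll":0,"gripper":0.5},{"x":-0.1,"y":0,"z":6.5,"roll":0,"gripper":0.5},{"x":-0.1,"y":0,"z":6.5,"roll":0,"gripper":0.5}]}}

```text
time_s: 49.0
position: [0.4885, -0.2307, 0.0794]
orientation: [3.137, 0.008, 1.56]
ft_force: [1.2, 0.3, 0.5]
grip_width: 0.043
```

Call:
{"api": "apply_moves", "payload": {"increments": [{"x":0,"y":0,"z":0,"roll":0,"gripper":0.3},{"x":0,"y":0,"z":0,"roll":0,"gripper":0.15},{"x":0,"y":0,"z":0,"roll":0,"gripper":0.0},{"x":0,"y":0,"z":0,"roll":0,"gripper":0.0},{"x":0,"y":0,"z":0,"roll":0,"gripper":0.0},{"x":0,"y":0,"z":0,"roll":0,"gripper":0.0},{"x":0,"y":0,"z":0,"roll":0,"gripper":0.0},{"x":0,"y":0,"z":0,"roll":0,"gripper":0.0},{"x":0,"y":0,"z":0,"roll":0,"gripper":0.0},{"x":0,"y":0,"z":0,"roll":0,"gripper":0.0}]}}

```text
time_s: 50.0
position: [0.4887, -0.2306, 0.0793]
orientation: [3.137, 0.008, 1.56]
ft_force: [2.6, 0.8, 5.0]
grip_width: 0.0113
```

```bash
python3 -c "
from m import *
go2(.4475,-.226,.0795,89)
"
```

```text
t 50.0 P [ 0.4887 -0.2306  0.0793] rpy [179.75   0.46  89.41] | x 0.42 y -4.12 z -0.04 roll 0.007 F [2.6 0.8 5. ] g 0.0113 j6 1.14
```

Gripped. I lift 2 cm, move back 4.1 cm and lower again.

Call:
{"api": "apply_moves", "payload": {"increments": [{"x":0,"y":0,"z":-0.6,"roll":0,"gripper":0.0},{"x":0,"y":0,"z":-1.2,"roll":0,"gripper":0.0},{"x":0,"y":0,"z":-2,"roll":0,"gripper":0.0},{"x":0.1,"y":-0.6,"z":-2,"roll":0,"gripper":0.0},{"x":0.2,"y":-1.6,"z":-2,"roll":0,"gripper":0.0},{"x":0.3,"y":-2.6,"z":-2,"roll":0,"gripper":0.0},{"x":0.4,"y":-3.5,"z":-2,"roll":0,"gripper":0.0},{"x":0.4,"y":-4.1,"z":-2,"roll":0,"gripper":0.0},{"x":0.4,"y":-4.1,"z":-2,"roll":0,"gripper":0.0},{"x":0.4,"y":-4.1,"z":-2,"roll":0,"gripper":0.0}]}}

```text
time_s: 51.0
position: [0.4473, -0.2261, 0.099]
orientation: [3.137, 0.008, 1.56]
ft_force: [-0.7, -0.1, -4.1]
grip_width: 0.0108
```

Call:
{"api": "apply_moves", "payload": {"increments": [{"x":0,"y":0,"z":0.5,"roll":0,"gripper":0.0},{"x":0,"y":0,"z":1,"roll":0,"gripper":0.0},{"x":0,"y":0,"z":1.4,"roll":0,"gripper":0.0},{"x":0,"y":0,"z":1.7,"roll":0,"gripper":0.0},{"x":0,"y":0,"z":1.9,"roll":0,"gripper":0.0},{"x":0,"y":0,"z":2,"roll":0,"gripper":0.0},{"x":0,"y":0,"z":2,"roll":0,"gripper":0.0},{"x":0,"y":0,"z":2,"roll":0,"gripper":0.0},{"x":0,"y":0,"z":2,"roll":0,"gripper":0.2},{"x":0,"y":0,"z":2,"roll":0,"gripper":0.4}]}}

```text
time_s: 52.0
position: [0.4474, -0.2263, 0.0788]
orientation: [3.138, 0.008, 1.56]
ft_force: [-0.0, -0.2, -0.2]
grip_width: 0.0305
```

```bash
python3 -c "
from m import *
p=shot('wrist','w31');go2(.4475,-.226,.0795,89)
"
```

```text
t 52.05 P [ 0.4473 -0.2263  0.0788] rpy [179.8    0.46  89.4 ] | x 0.03 y 0.02 z -0.07 roll 0.007 F [-0.4 -0.2  0.8] g 0.034 j6 1.12
```

View pics/w31.png

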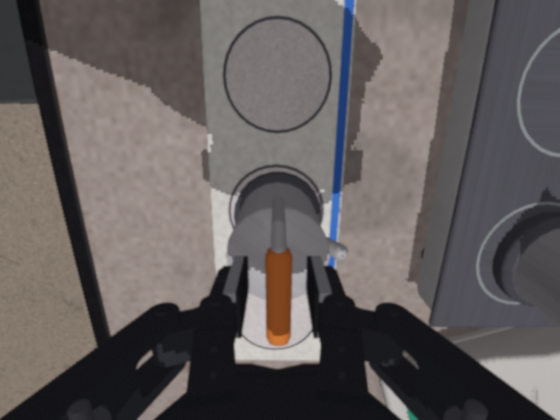

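Released and centred in the ring. I rise straight up and check.

Call:
{"api": "apply_moves", "payload": {"increments": [{"x":0,"y":0,"z":0,"roll":0,"gripper":0.5},{"x":0,"y":0,"z":0,"roll":0,"gripper":0.5},{"x":0,"y":0,"z":-1,"roll":0,"gripper":0.5},{"x":0,"y":0,"z":-2,"roll":0,"gripper":0.5},{"x":0,"y":0,"z":-4,"roll":0,"gripper":0.5},{"x":0,"y":0,"z":-7,"roll":0,"gripper":0.5},{"x":0,"y":0,"z":-10,"roll":0,"gripper":0.5},{"x":0,"y":0,"z":-13,"roll":0,"gripper":0.5},{"x":0,"y":0,"z":-14,"roll":0,"gripper":0.5},{"x":0,"y":0,"z":-14,"roll":0,"gripper":0.5}]}}

```text
time_s: 53.05
position: [0.4476, -0.2254, 0.2207]
orientation: [3.135, 0.009, 1.56]
ft_force: [0.1, 0.5, -0.5]
grip_width: 0.043
```

```bash
python3 -c "
from m import *
p=shot('wrist','w32');print(bar(p,'b'));go2(.639,-.248,.19,110)
"
```

```text
(926, 'med3d', array([ 0.6394, -0.247 ,  0.1797]), 'z70', np.float64(0.1804), 'rect', array([ 0.6379, -0.2466]), array([0.0145, 0.0504]), 'barangle', np.float32(110.0))
t 53.1 P [ 0.4471 -0.2252  0.219 ] rpy [179.75   0.47  89.4 ] | x -2.06 y 19.20 z 3.00 roll -0.359 F [ 0.2  0.3 -0.7] g 0.0425 j6 1.12
```

View pics/w32.png

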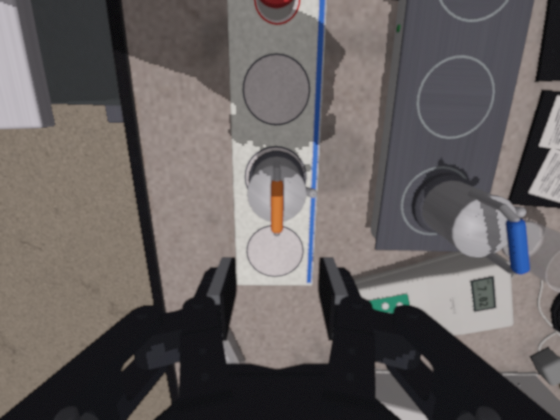

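Call:
{"api": "apply_moves", "payload": {"increments": [{"x":-0.2,"y":1,"z":0,"roll":-0.05,"gripper":0.5},{"x":-0.5,"y":4,"z":0,"roll":-0.12,"gripper":0.5},{"x":-0.9,"y":8,"z":0,"roll":-0.2,"gripper":0.5},{"x":-1.3,"y":12,"z":0,"roll":-0.28,"gripper":0.5},{"x":-1.7,"y":16,"z":0.5,"roll":-0.36,"gripper":0.5},{"x":-2.1,"y":19.2,"z":1.5,"roll":-0.36,"gripper":0.5},{"x":-2.1,"y":19.2,"z":3,"roll":-0.36,"gripper":0.5},{"x":-2.1,"y":19.2,"z":3,"roll":-0.36,"gripper":0.5},{"x":-2.1,"y":19.2,"z":3,"roll":-0.36,"gripper":0.5},{"x":-2.1,"y":19.2,"z":3,"roll":-0.36,"gripper":0.5}]}}

```text
time_s: 54.1
position: [0.6383, -0.2483, 0.1909]
orientation: [3.14, 0.009, 1.92]
ft_force: [-0.6, -0.6, -0.3]
grip_width: 0.0428
```

```bash
python3 -c "
from m import *
p=shot('wrist','w33');print(bar(p,'b'));go2(.639,-.248,.1255,110)
"
```

```text
(1066, 'med3d', array([ 0.6421, -0.2467,  0.1802]), 'z70', np.float64(0.1807), 'rect', array([ 0.6424, -0.2473]), array([0.0107, 0.048 ]), 'barangle', np.float32(109.8))
t 54.15 P [ 0.6384 -0.2484  0.1912] rpy [179.89   0.56 110.01] | x 0.08 y 0.06 z 6.57 roll 0.000 F [ 0.2 -0.3 -0.3] g 0.0426 j6 0.85
```

View pics/w33.png

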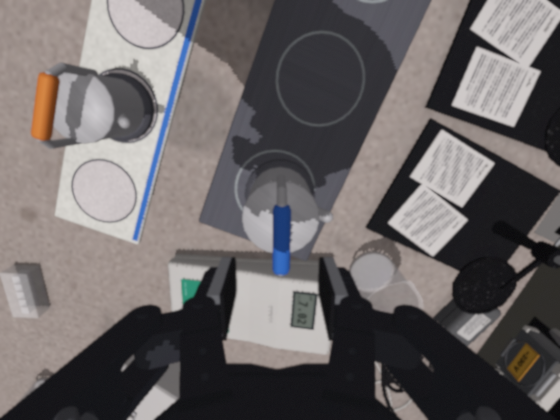

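Call:
{"api": "apply_moves", "payload": {"increments": [{"x":0.1,"y":0.3,"z":1,"roll":0,"gripper":0.5},{"x":0.1,"y":0.3,"z":2,"roll":0,"gripper":0.5},{"x":0.1,"y":0.3,"z":3,"roll":0,"gripper":0.5},{"x":0.1,"y":0.3,"z":4,"roll":0,"gripper":0.5},{"x":0.1,"y":0.3,"z":5,"roll":0,"gripper":0.5},{"x":0.1,"y":0.3,"z":5.8,"roll":0,"gripper":0.5},{"x":0.1,"y":0.3,"z":6.3,"roll":0,"gripper":0.5},{"x":0.1,"y":0.3,"z":6.5,"roll":0,"gripper":0.5},{"x":0.1,"y":0.3,"z":6.6,"roll":0,"gripper":0.5},{"x":0.1,"y":0.3,"z":6.6,"roll":0,"gripper":0.5}]}}

```text
time_s: 55.15
position: [0.6416, -0.2469, 0.1239]
orientation: [3.141, 0.009, 1.92]
ft_force: [-0.5, 0.0, 0.6]
grip_width: 0.0425
```

Call:
{"api": "apply_moves", "payload": {"increments": [{"x":0,"y":0,"z":0,"roll":0,"gripper":0.3},{"x":0,"y":0,"z":0,"roll":0,"gripper":0.15},{"x":0,"y":0,"z":0,"roll":0,"gripper":0.0},{"x":0,"y":0,"z":0,"roll":0,"gripper":0.0},{"x":0,"y":0,"z":0,"roll":0,"gripper":0.0},{"x":0,"y":0,"z":0,"roll":0,"gripper":0.0},{"x":0,"y":0,"z":0,"roll":0,"gripper":0.0},{"x":0,"y":0,"z":0,"roll":0,"gripper":0.0},{"x":0,"y":0,"z":0,"roll":0,"gripper":0.0},{"x":0,"y":0,"z":0,"roll":0,"gripper":0.0}]}}

```text
time_s: 56.15
position: [0.6415, -0.247, 0.1241]
orientation: [3.141, 0.009, 1.92]
ft_force: [-1.4, -0.5, 5.1]
grip_width: 0.011
```

Call:
{"api": "apply_moves", "payload": {"increments": [{"x":0,"y":0,"z":-0.5,"roll":0,"gripper":0.0},{"x":0,"y":0,"z":-1,"roll":0,"gripper":0.0},{"x":0,"y":0,"z":-1.7,"roll":0,"gripper":0.0},{"x":0,"y":0,"z":-2.4,"roll":0,"gripper":0.0},{"x":0,"y":0,"z":-3.1,"roll":0,"gripper":0.0},{"x":0,"y":0,"z":-3.7,"roll":0,"gripper":0.0},{"x":0,"y":0,"z":-4,"roll":0,"gripper":0.0},{"x":0,"y":0,"z":-4,"roll":0,"gripper":0.0},{"x":0,"y":0,"z":-4,"roll":0,"gripper":0.0},{"x":0,"y":0,"z":-4,"roll":0,"gripper":0.0}]}}

```text
time_s: 57.15
position: [0.6412, -0.2465, 0.1632]
orientation: [3.141, 0.008, 1.92]
ft_force: [1.1, -0.4, -4.3]
grip_width: 0.011
```

```bash
python3 -c "
from m import *
p=shot('wrist','w34');go2(.446,-.331,.165,89)
"
```

```text
t 57.2 P [ 0.6412 -0.2465  0.1632] rpy [179.99   0.46 110.03] | x -1.26 y -21.23 z -0.17 roll 0.367 F [ 0.2 -0.4 -4.3] g 0.0114 j6 0.86
```

View pics/w34.png

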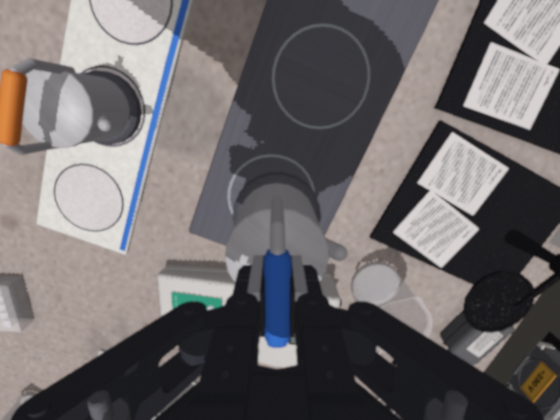

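Call:
{"api": "apply_moves", "payload": {"increments": [{"x":-0.1,"y":-0.6,"z":0,"roll":0.03,"gripper":0.0},{"x":-0.2,"y":-2.2,"z":0,"roll":0.07,"gripper":0.0},{"x":-0.4,"y":-4.5,"z":0,"roll":0.12,"gripper":0.0},{"x":-0.6,"y":-7.2,"z":0,"roll":0.17,"gripper":0.0},{"x":-0.7,"y":-10,"z":0,"roll":0.22,"gripper":0.0},{"x":-0.8,"y":-12.8,"z":0,"roll":0.27,"gripper":0.0},{"x":-1.0,"y":-15.6,"z":0,"roll":0.32,"gripper":0.0},{"x":-1.1,"y":-18.2,"z":0,"roll":0.367,"gripper":0.0},{"x":-1.2,"y":-20.2,"z":0,"roll":0.367,"gripper":0.0},{"x":-1.3,"y":-21.2,"z":0,"roll":0.367,"gripper":0.0}]}}

```text
time_s: 58.2
position: [0.4451, -0.332, 0.1639]
orientation: [3.138, 0.008, 1.553]
ft_force: [0.2, 0.4, -3.2]
grip_width: 0.0108
```

Call:
{"api": "apply_moves", "payload": {"increments": [{"x":0,"y":0,"z":1,"roll":0,"gripper":0.0},{"x":0,"y":0,"z":2,"roll":0,"gripper":0.0},{"x":0,"y":0,"z":3,"roll":0,"gripper":0.0},{"x":0,"y":0,"z":4,"roll":0,"gripper":0.0},{"x":0,"y":0,"z":5,"roll":0,"gripper":0.0},{"x":0,"y":0,"z":6,"roll":0,"gripper":0.0},{"x":0,"y":0,"z":6.5,"roll":0,"gripper":0.0},{"x":0,"y":0,"z":6.5,"roll":0,"gripper":0.0},{"x":0,"y":0,"z":6.5,"roll":0,"gripper":0.0},{"x":0,"y":0,"z":6.5,"roll":0,"gripper":0.0}]}}

```text
time_s: 59.2
position: [0.4471, -0.3321, 0.0992]
orientation: [3.137, 0.008, 1.553]
ft_force: [-0.7, 0.1, -4.2]
grip_width: 0.0114
```

```bash
python3 -c "
from m import *
p=shot('wrist','w35');go2(.446,-.331,.0785,89)
"
```

```text
t 59.25 P [ 0.4471 -0.332   0.0992] rpy [179.75   0.47  89.  ] | x 0.12 y -0.12 z 2.07 roll -0.000 F [-0.7  0.3 -3.6] g 0.011 j6 0.95
```

View pics/w35.png

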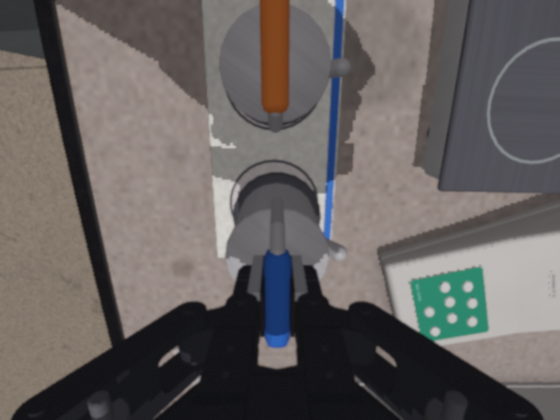

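Call:
{"api": "apply_moves", "payload": {"increments": [{"x":0.1,"y":-0.1,"z":0.5,"roll":0,"gripper":0.0},{"x":0.1,"y":-0.1,"z":1,"roll":0,"gripper":0.0},{"x":0.1,"y":-0.1,"z":1.4,"roll":0,"gripper":0.0},{"x":0.1,"y":-0.1,"z":1.7,"roll":0,"gripper":0.0},{"x":0.1,"y":-0.1,"z":1.9,"roll":0,"gripper":0.0},{"x":0.1,"y":-0.1,"z":2.0,"roll":0,"gripper":0.0},{"x":0.1,"y":-0.1,"z":2.1,"roll":0,"gripper":0.0},{"x":0.1,"y":-0.1,"z":2.1,"roll":0,"gripper":0.0},{"x":0.1,"y":-0.1,"z":2.1,"roll":0,"gripper":0.0},{"x":0.1,"y":-0.1,"z":2.1,"roll":0,"gripper":0.0}]}}

```text
time_s: 60.25
position: [0.446, -0.3311, 0.078]
orientation: [3.138, 0.008, 1.553]
ft_force: [0.2, -0.0, 0.1]
grip_width: 0.011
```

Call:
{"api": "apply_moves", "payload": {"increments": [{"x":0,"y":0,"z":0,"roll":0,"gripper":0.15},{"x":0,"y":0,"z":0,"roll":0,"gripper":0.3},{"x":0,"y":0,"z":0,"roll":0,"gripper":0.5},{"x":0,"y":0,"z":0,"roll":0,"gripper":0.5},{"x":0,"y":0,"z":0,"roll":0,"gripper":0.5},{"x":0,"y":0,"z":-1,"roll":0,"gripper":0.5},{"x":0,"y":0,"z":-3,"roll":0,"gripper":0.5},{"x":0,"y":0,"z":-6,"roll":0,"gripper":0.5},{"x":0,"y":0,"z":-10,"roll":0,"gripper":0.5},{"x":0,"y":0,"z":-14,"roll":0,"gripper":0.5}]}}

```text
time_s: 61.25
position: [0.4451, -0.3296, 0.2197]
orientation: [3.138, 0.008, 1.553]
ft_force: [0.9, -0.3, 0.2]
grip_width: 0.0425
```

```bash
python3 -c "
from m import *
p=shot('wrist','w36');go2(.446,-.331,.0785,89)
"
```

```text
t 61.3 P [ 0.4463 -0.3305  0.2269] rpy [179.39   0.73  89.  ] | x 0.14 y -0.18 z 14.83 roll 0.000 F [-2.6  2.1  2.8] g 0.0424 j6 0.95
```

View pics/w36.png

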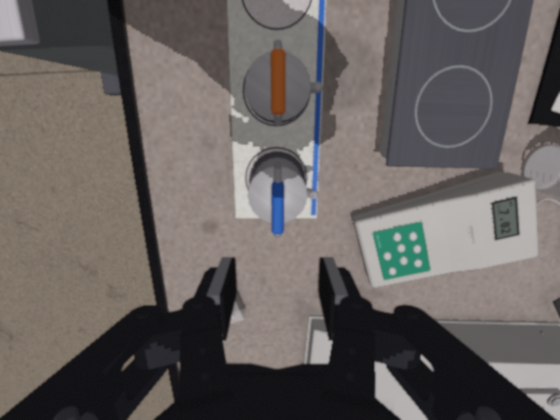

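Call:
{"api": "apply_moves", "payload": {"increments": [{"x":0,"y":0,"z":-3,"roll":0,"gripper":0.5},{"x":0,"y":0,"z":-6,"roll":0,"gripper":0.5},{"x":-2,"y":-2,"z":-7,"roll":0,"gripper":0.5},{"x":-4,"y":-4,"z":-7,"roll":0,"gripper":0.5},{"x":-6,"y":-6,"z":-7,"roll":0,"gripper":0.5},{"x":-8,"y":-8,"z":-7,"roll":0,"gripper":0.5},{"x":-10,"y":-10,"z":-7,"roll":0,"gripper":0.5},{"x":-12,"y":-12,"z":-7,"roll":0,"gripper":0.5},{"x":-12,"y":-13,"z":-7,"roll":0,"gripper":0.5},{"x":-12,"y":-13,"z":-7,"roll":0,"gripper":0.5}]}}

```text
time_s: 62.3
position: [0.3121, -0.4471, 0.2888]
orientation: [3.138, 0.008, 1.552]
ft_force: [0.4, 0.4, -0.6]
grip_width: 0.0428
```

```bash
python3 - <<'E'
from m import *
t=shot('top','t37');s=shot('scene','s37')
cv2.imwrite('pics/t37c.png',cv2.resize(t['pixels'][145:295,110:430],None,fx=2.5,fy=2.5,interpolation=cv2.INTER_CUBIC))
print('or',seg(t,(5,150,60),(20,255,255),(290,225,400,275),.135))
print('bl',seg(t,(100,120,40),(125,255,255),(355,238,400,275),.135))
print('handle',seg(t,(0,0,0),(180,255,60),(150,225,195,240),.112))
print('jar',jar({**t,'pixels':np.where((np.arange(560)[None,:,None]>255)&(np.arange(560)[None,:,None]<310)&(np.arange(420)[:,None,None]>225),t['pixels'],0).astype(np.uint8)}))
C=cloud(t);print(C[232,140],C[225,205],C[240,140])
E
```

```text
or (48, array([ 0.447 , -0.2282]), np.float64(90.5), array([0.009, 0.048]))
bl (59, array([ 0.4446, -0.3343]), np.float64(88.6), array([0.011, 0.048]))
handle (87, array([0.4748, 0.3062]), np.float64(93.6), array([0.011, 0.083]))
jar ((0.4459635317325592, -0.02732710726559162), 0.023633258417248726)
[0.47810584 0.40664561 0.08175904] [0.5057157  0.20705436 0.07083375] [0.45362049 0.40589493 0.0789804 ]
```

View pics/t37c.png

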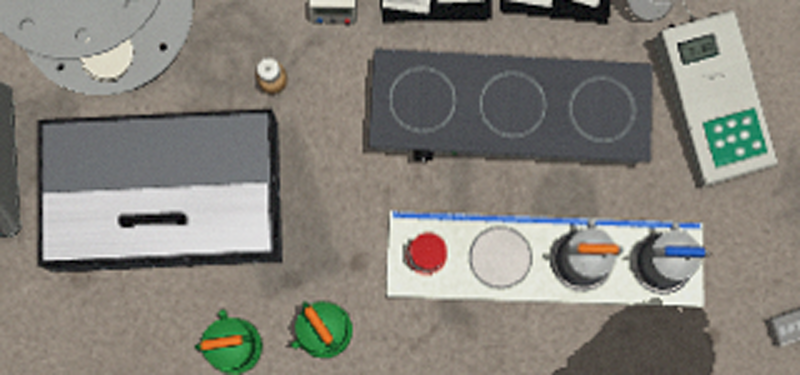

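View pics/s37.png

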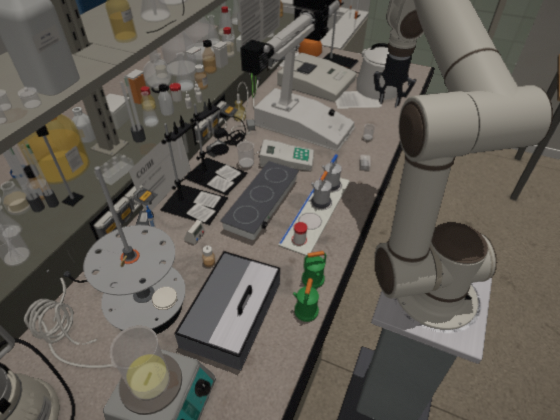

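Top picture: jar in the red ring, both canisters in their rings with spouts to the stripe, plate home, arm clear. I hand in.

```bash
python3 -c "
from h import *
print(job_done())"
```

```text
the job is handed in; nothing more can be done
None
```

The board is set up and the job is handed in at about 62 s of the 210 s; no verdict came back. I slid the cover plate aside and stood the red-lidded jar in the red circle. I then brought the plate back home and set the two canisters present (orange and blue grips) in places 2 and 3, spouts to the stripe.

**Last checks, from the top camera:**

| Item | Position | Angle |
|---|---|---|
| Cover handle | within 1 mm of its starting position | 0.3° from start |
| Jar | 2–6 mm from the red circle's centre, depending on the camera | – |
| Orange canister | 2 mm from place centre | 1.5° off square |
| Blue canister | 4 mm from place centre | 0.4° off square |

The pH meter and amber bottle look unmoved. The glass bottles stayed in their pockets; they were last seen just before the plate was closed over them.

**What went wrong on the way, all mended:**
- **First grip on the cover:** the fingers closed on air. By depth their tips sit about 30 mm higher than the reported tool point, and I allowed for that from then on.
- **Joint 6 limit:** I drove it into its limit and the tool tilted 0.09 rad. I worked that back to 0.008 rad in free air before picking up the jar.
- **Orange canister:** right after I first placed it, it had shifted about 4 cm, most likely the announced knock. I re-gripped it and put it back.
- **Measurement spread:** the wrist and top cameras disagreed by up to about 9 mm on the cover handle and 4 mm on the jar.

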